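# Clear the stacked desk kit into its trays

## Robot

A 7-joint arm with a two-finger parallel gripper is mounted at the origin on the work surface; the furniture and walls round the work are solid. World frame = base frame: x ahead of the robot, y to its left, z up, the work surface at z = 0. Lengths are in m, angles in rad, forces in N, time in s.
With the tool pointing down it reaches from about 0.425 to 0.925 m from the base axis. Payload 6.8 kg.
Tool frame: the origin (TCP) lies on the centre line of the jaws, within the pads' length; the fingertips stand 19 mm ahead of it and the grasp point (between the pads) is the TCP (tcp_to_tips is the distance from the TCP to the fingertips, in m); x points along the fingers, y is the direction in which the jaws open and shut, and the axes are right-handed (so a half turn about x gives the same grasp; the last joint's range is limited). The gripper opens to 85 mm and grips with 20 to 120 N. Pads are 22 mm wide; open, the fingers measure 114 mm over their backs; the gripper's body (76 mm by 85 mm) begins 54 mm behind the grasp point. The pads swing forward as they close: fully open they stand 13 mm farther back than shut.
Start: joints at [-1.226, 0.477, 0.022, 1.555, -0.011, 1.109, -0.083], TCP at [0.295, 0.607, 0.25] pointing down, gripper open.
Joint ranges: [-2.96, 2.96], [-0.34, 2.1], [-1.41, 1.46], [0.24, 2.44], [-1.37, 4.51], [0.17, 1.92], [-2.96, 2.96]. Speed limits (rad/s): [2.39, 2.39, 3.14, 3.14, 3.14, 3.14, 3.14].

## Interface

Orientations are given as a unit quaternion [w, x, y, z].
In Python, from station import get_obs, read_camera, hand_in, spot_in, cut_out, tcp_to_tips gives the robot as it stands.
- The arm moves only by the shell command python3 -m jog 'ROWS' [FORCE]. ROWS is JSON, a list of rows, each an object of numbers: "gripper": the closure, from 0 (fully open) to 1 (shut); "dx", "dy", "dz": the shift along the world's x, y, z in m; "rx", "ry", "rz": the turn, a rotation vector about the world's x, y, z in degrees. In form: [{"gripper": .., "dx": .., "dy": .., "dz": .., "rx": .., "ry": .., "rz": ..}, ...]. A call has 1 to 10 rows; each row is the pose to reach, as a shift and turn from the pose commanded when the call began; what a row does not reach only later rows make up. A row lasts 1/10 s, in which the tool goes at most 50 mm and 8.59 degrees, less where a joint would pass 70% of its speed; a pose out of reach is approached as far as the arm can. A call with a gripper value outside its range is refused whole. The fingers move at their own pace and stop on an object; FORCE is the grip in N (left out, the last holds). Time passes only in rows, so rows that repeat a pose let the fingers close. It gives the time, the measured TCP pose, the force and the opening at its end, in the units of the state.
- get_obs(): the state, without advancing time (a new reading comes with each control period).
- read_camera(name): name is "scene" or "side" or "wrist"; returns a dict with "pixels" (420x560x3 uint8, blue, green, red), "range_z" (420x560 float32, m along the optical axis (not along the pixel's ray), 0 where there is no reading), "camera_matrix" (3x3 intrinsics, pixels), "cam_to_world" (4x4, takes a point from camera to world coordinates). Camera axes: x right, y down, z forward; pixel columns grow to the right and rows downward; lengths in m; the calibration is good to about 2 mm. A picture is of the moment at which its call begins.
- hand_in(): hands the job in, once; it reports no verdict.
Trained networks look in the newest picture that a camera, given by its name, has taken for a name from the list of things; names that differ only in an ending like _2 or _b are one class to them, and where a whole thing is asked for, a point or a joint stands for the part that bears it (a point fixed in the world has none). Each returns a list of dicts, best first, with "conf" (0 to 1); they miss things now and then, are a little off and sometimes report something else, mostly with a low value. They report only what shows in the picture. A call takes as long as a camera call. They do not tell look-alikes from the thing itself.
- spot_in(camera, label): "box" ([centre column, centre row, width, height] in pixels, round what is visible of it).
- cut_out(camera, label): "mask" (420x560 bool, what is visible of it) and "box" ([centre column, centre row, width, height] in pixels, round what is visible of it).
The state is a dict: "t": time; "q": joint angles; "joint_vel": joint speeds; "joint_torque": joint torques, N m; "eef_pos": TCP position; "tool_rot": TCP orientation; "contact_force": force on the tool from outside, world axes, zero at the start; "torque": the same for the moment, N m; "gripper_width": opening from 0.0 (shut) to 1.0 (fully open).
Only numpy, scipy, OpenCV 4.12 (cv2) and the standard library are available. Lean on these libraries where they do the work, as an engineer would, in place of code of your own. Each camera call takes 0.05 s, during which the arm holds its last target. There are 200 camera calls.

## Task

The desk kit was left in one stack: a stapler on a small grey lidded box on a black power adapter on a flat carton. Take the stack apart from the top down and lay each thing flat and upright inside the shallow tray made to its own outline, finishing with one before you take the next. Do not knock over the pump bottle.

Things in the scene. Friction and masses are not known exactly. Their poses are not given: they have to be found in the camera images.
- stapler_center (a point): blue and black desk stapler, 134 x 34 x 49 mm, on top of the stack, standing on its base; the upper arm (from 24 mm up to 49 mm above its underside) is 26 mm wide and does not move, the foot below it 30 to 34 mm; point half-way up, at the centre of its outline; x along its 134 mm length, y across its 34 mm width, z up
- slide_box_center (a point): small grey lidded box (stays closed), 76 x 56 x 28 mm, second from the top, under the stapler; point at its centre; x along the 76 mm, y along the 56 mm, z up
- adapter_center (a point): black laptop power adapter, 46 x 105 x 30 mm block, third from the top, lying crosswise under the small box; point at its centre; x along the 46 mm, y along the 105 mm, z up
- flat_carton_center (a point): flat printed carton, 120 x 68 x 34 mm, bottom of the stack, lying on the desk; point at its centre; x along the 120 mm, y along the 68 mm, z up
- tray_stapler: shallow white-rimmed grey tray for the stapler, fixed; inside 52 mm along its x and 152 mm (long side) along its y, i.e. the thing's outline plus 9 mm all round; rim 3 mm thick, its top 11 mm above the desk; inner floor 3 mm above the desk; small notches in the middle of the short rims. Origin: centre of the underside (desk height); z up. The longest and narrowest tray
- tray_box: shallow white-rimmed grey tray for the small grey box, fixed; inside 74 mm along its x and 94 mm (long side) along its y, i.e. the thing's outline plus 9 mm all round; rim 3 mm thick, its top 11 mm above the desk; inner floor 3 mm above the desk; small notches in the middle of the short rims. Origin: centre of the underside (desk height); z up. The shortest, nearly square tray
- tray_adapter: shallow white-rimmed grey tray for the power adapter, fixed; inside 64 mm along its x and 123 mm (long side) along its y, i.e. the thing's outline plus 9 mm all round; rim 3 mm thick, its top 11 mm above the desk; inner floor 3 mm above the desk; small notches in the middle of the short rims. Origin: centre of the underside (desk height); z up. The middling tray, about twice as long as wide
- tray_carton: shallow white-rimmed grey tray for the flat carton, fixed; inside 86 mm along its x and 138 mm (long side) along its y, i.e. the thing's outline plus 9 mm all round; rim 3 mm thick, its top 11 mm above the desk; inner floor 3 mm above the desk; small notches in the middle of the short rims. Origin: centre of the underside (desk height); z up. The widest tray and the largest in area
- pump: turquoise pump bottle, 78 x 61 mm across and 213 mm high, bystander near the back edge of the desk; origin: centre of the underside; z up
Not all that is in view belongs to the job. Leave any orange look-alike of the part that bears slide_box_center alone.

How it is judged:
By the outcome, as a careful person would: the job done as asked, in the order asked, and still so for the second after the job is handed in, with the robot touching nothing.
It also fails if it takes over 122 s, if anything falls off the work surface, if the arm or the gripper's body presses on something with over 40 N, if the wrist force passes 120 N, or if a joint passes its speed limit or range.

## Working session

There is one attempt and no reset: what is moved stays moved. The work goes in short steps, Python scripts to look and compute and a shell command to move; the robot and the scene stay as the last step left them, time stands still between calls to the robot, and variables do not carry over. Pictures are saved under pics/ and viewed, about 12 in all and at most 16, crops included, and the job is handed in when it is done.

```bash
mkdir -p pics; ls
python3 - <<'E'
from station import *
import cv2,numpy as np
o=get_obs();print({k:np.round(v,3) for k,v in o.items()}, tcp_to_tips)
ims=[]
for c in("scene","side"):
    r=read_camera(c);ims.append(r["pixels"]);print(c,np.round(r["cam_to_world"],3).tolist(),r["camera_matrix"].tolist())
    for l in["stapler_center","slide_box_center","adapter_center","flat_carton_center","tray_stapler","tray_box","tray_adapter","tray_carton","pump"]:
        print(l,[(round(d["conf"],2),np.round(d["box"]).tolist()) for d in spot_in(c,l)])
    cv2.imwrite(f"pics/{c}0.png",cv2.resize(r["pixels"],(800,600)))
E
```

```text
pics
{'t': np.float64(0.0), 'q': array([-1.226,  0.478,  0.022,  1.556, -0.011,  1.109, -0.083]), 'joint_vel': array([ 0.001,  0.001, -0.003, -0.   ,  0.002, -0.   , -0.   ]), 'joint_torque': array([-1.0000e-03, -5.9644e+01,  1.6070e+00, -2.8121e+01,  1.2000e-02,
        9.0000e-03,  0.0000e+00]), 'eef_pos': array([0.295, 0.606, 0.249]), 'tool_rot': array([ 0.689,  0.158,  0.689, -0.159]), 'contact_force': array([ 0.267,  0.125, -0.435]), 'torque': array([-0.026, -0.03 , -0.002]), 'gripper_width': np.float64(1.0)} 0.019
scene [[0.771, -0.243, 0.588, -0.059], [-0.636, -0.289, 0.715, -0.736], [-0.004, -0.926, -0.378, 0.434], [0.0, 0.0, 0.0, 1.0]] [[389.0747616586138, 0.0, 275.2359851894386], [0.0, 389.0747616586138, 205.88810719533416], [0.0, 0.0, 1.0]]
stapler_center [(0.64, [286.0, 253.0, 60.0, 42.0])]
slide_box_center [(0.83, [225.0, 351.0, 53.0, 56.0]), (0.66, [274.0, 274.0, 35.0, 31.0]), (0.59, [287.0, 251.0, 63.0, 44.0])]
adapter_center [(0.5, [279.0, 210.0, 59.0, 16.0])]
flat_carton_center [(0.61, [265.0, 312.0, 35.0, 38.0])]
tray_stapler [(0.96, [352.0, 249.0, 58.0, 37.0])]
tra
[... 381 characters left out ...]
435.0893290742992, 0.0, 282.4016260878561], [0.0, 435.0893290742992, 208.71866727461733], [0.0, 0.0, 1.0]]
stapler_center [(0.9, [341.0, 253.0, 69.0, 40.0]), (0.64, [332.0, 293.0, 46.0, 41.0])]
slide_box_center [(0.86, [326.0, 345.0, 54.0, 53.0]), (0.63, [335.0, 273.0, 32.0, 23.0]), (0.54, [339.0, 254.0, 70.0, 37.0])]
adapter_center [(0.78, [331.0, 290.0, 24.0, 17.0])]
flat_carton_center [(0.88, [335.0, 292.0, 43.0, 46.0])]
tray_stapler [(0.62, [351.0, 225.0, 64.0, 33.0])]
tray_box [(0.96, [207.0, 225.0, 38.0, 25.0]), (0.43, [350.0, 224.0, 62.0, 33.0])]
tray_adapter [(0.64, [371.0, 265.0, 29.0, 29.0])]
tray_carton [(0.83, [246.0, 198.0, 33.0, 22.0])]
pump [(0.75, [350.0, 226.0, 64.0, 33.0])]
```

View pics/scene0.png

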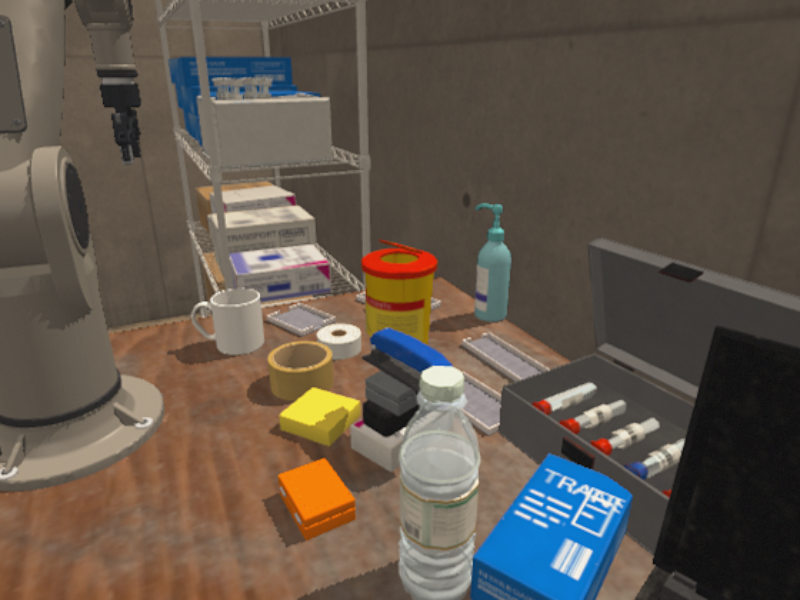

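View pics/side0.png

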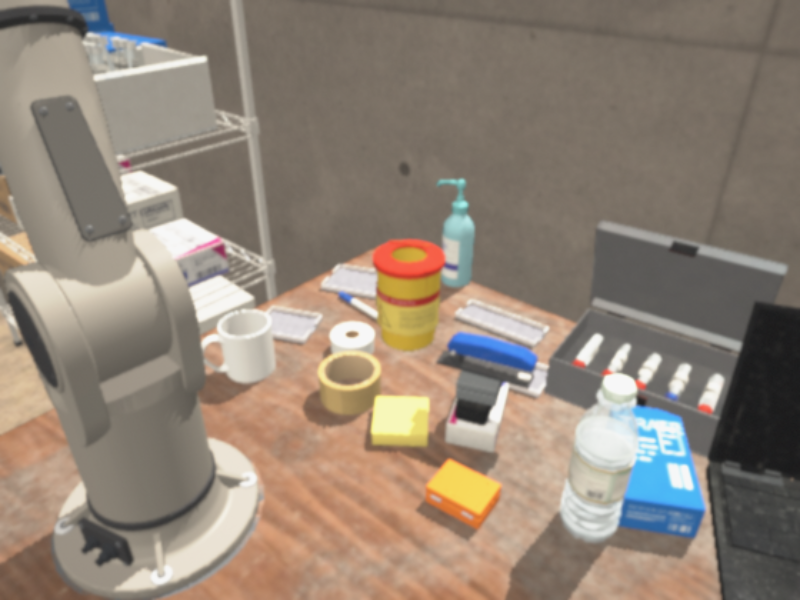

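The stack is at about scene (390,400) and side (490,370) in the 800-px views: blue stapler, grey box, black adapter, white carton. The four trays are at side (350,280), (290,322), (500,322) and one behind the stack at (530,375). The orange box at scene (315,497) is the look-alike. Next I'll make a top-down map from the range images.

```bash
cat > h.py <<'E'
from station import *
import cv2,numpy as np
def cloud(r):
    z=r["range_z"];K=r["camera_matrix"];v,u=np.indices(z.shape)
    p=np.stack([(u-K[0,2])/K[0,0]*z,(v-K[1,2])/K[1,1]*z,z],-1)
    T=r["cam_to_world"];w=p@T[:3,:3].T+T[:3,3];w[z==0]=np.nan
    return w
def topdown(rs,x0,x1,y0,y1,res,zmax=.35):
    H,W=int((x1-x0)/res),int((y1-y0)/res)
    im=np.zeros((H,W,3),np.uint8);zz=np.full((H,W),-1.)
    for r in rs:
        w=cloud(r).reshape(-1,3);c=r["pixels"].reshape(-1,3)
        with np.errstate(invalid='ignore'):
            m=(w[:,0]>x0)&(w[:,0]<x1)&(w[:,1]>y0)&(w[:,1]<y1)&(w[:,2]<zmax)&(w[:,2]>-.02)
        w,c=w[m],c[m];o=np.argsort(w[:,2]);w,c=w[o],c[o]
        i=np.clip(((x1-w[:,0])/res).astype(int),0,H-1);j=np.clip(((y1-w[:,1])/res).astype(int),0,W-1)
        for k in range(len(w)):
            if w[k,2]>zz[i[k],j[k]]: zz[i[k],j[k]]=w[k,2];im[i[k],j[k]]=c[k]
    return im,zz
def rect(w,m):
    """min-area rect of world xy of mask pts: centre, sizes, long-axis angle deg"""
    p=w[m][:,:2];p=p[np.isfinite(p).all(1)].astype(np.float32)
    (c,s,a)=cv2.minAreaRect(p*1000)
    if s[0]<s[1]: s=s[::-1];a+=90
    return np.round(c,1),np.round(s,1),round((a+90)%180-90,1)
E
python3 - <<'E'
from h import *
rs=[]
for c in("scene","side"):
    r=read_camera(c);w=cloud(r);rs.append(r)
    for l in["stapler_center","slide_box_center","adapter_center","flat_carton_center","tray_stapler","tray_box","tray_adapter","tray_carton","pump"]:
        for d in cut_out(c,l)[:2]:
            m=cv2.erode(d["mask"].astype(np.uint8),np.ones((2,2)))>0
            if m.sum()<10: continue
            print(c,l,round(d["conf"],2),np.round(d["box"]),"med",np.round(np.nanmedian(w[m],0),3),"zmax",np.round(np.nanpercentile(w[m][:,2],95),3),*rect(w,m))
im,zz=topdown(rs,.1,1.0,-.5,.7,.003)
im=cv2.resize(im,None,fx=2,fy=2,interpolation=0)
for x in np.arange(.1,1,.1): cv2.putText(im,f"{x:.1f}",(0,int((1.-x)/.003*2)),0,.4,(255,255,255))
for y in np.arange(-.4,.7,.1): cv2.putText(im,f"{y:.1f}",(int((.7-y)/.003*2),10),0,.4,(255,255,255))
cv2.imwrite("pics/top.png",im);print(im.shape)
E
```

```text
scene stapler_center 0.93 [286. 251.  60.  47.] med [ 0.309 -0.303  0.129] zmax 0.142 [ 326.4 -288.3] [442.2  98.6] 46.9
scene slide_box_center 0.8 [223. 350.  52.  60.] med [ 0.165 -0.344  0.029] zmax 0.031 [ 173.2 -329.2] [74.1 64.6] 81.7
scene slide_box_center 0.6 [273. 271.  38.  28.] med [ 0.286 -0.309  0.086] zmax 0.094 [ 261.6 -373. ] [214.3  52.3] 64.6
scene adapter_center 0.83 [273. 293.  38.  23.] med [ 0.275 -0.313  0.052] zmax 0.066 [ 236.1 -361.1] [188.2  64.7] 46.7
scene flat_carton_center 0.94 [263. 313.  36.  35.] med [ 0.265 -0.313  0.027] zmax 0.037 [ 245.8 -369.3] [203.5  55.6] 67.1
scene tray_stapler 0.82 [352. 248.  60.  35.] med [ 0.575 -0.247  0.005] zmax 0.012 [ 573.3 -239.6] [151.4  59.3] 79.0
scene tray_box 0.96 [210. 224.  45.  20.] med [0.402 0.088 0.005] zmax 0.012 [403.6  70.1] [155.8  82.7] -81.1
scene tray_adapter 0.56 [335. 284.  27.  42.] med [ 0.447 -0.314  0.005] zmax 0.012 [ 449.8 -310.1] [135.2  48.8] 42.3
scene pump 0.81 [346. 184.  23.  83.] med [ 0.67  -0.131  0.091] zmax 0.181 [ 699.9 -112.5] [95.3 69.8] 3.6
side stapler_center 0.78 [341. 253
[... 1020 characters left out ...]
 -79.9
side tray_box 0.37 [372. 267.  29.  26.] med [ 0.435 -0.355  0.004] zmax 0.011 [ 438.5 -353.3] [74.6 43.6] -22.7
side tray_adapter 0.61 [372. 266.  25.  24.] med [ 0.438 -0.356  0.004] zmax 0.011 [ 441.9 -355.4] [71.2 28.7] -9.2
side tray_adapter 0.47 [349. 225.  63.  37.] med [ 0.575 -0.257  0.004] zmax 0.01 [ 574.3 -252.5] [156.7  61.9] 79.2
side tray_carton 0.84 [247. 199.  39.  21.] med [0.589 0.059 0.004] zmax 0.011 [524.6  30.8] [268.  104.1] 28.6
side tray_carton 0.68 [341. 254.  73.  38.] med [ 0.312 -0.311  0.122] zmax 0.14 [ 381.3 -302.1] [153.  130.1] 1.4
side pump 0.64 [320. 162.  30.  78.] med [ 0.667 -0.129  0.096] zmax 0.2 [ 691.9 -126.3] [77.9 64.2] -37.8
(600, 800, 3)
```

View pics/top.png

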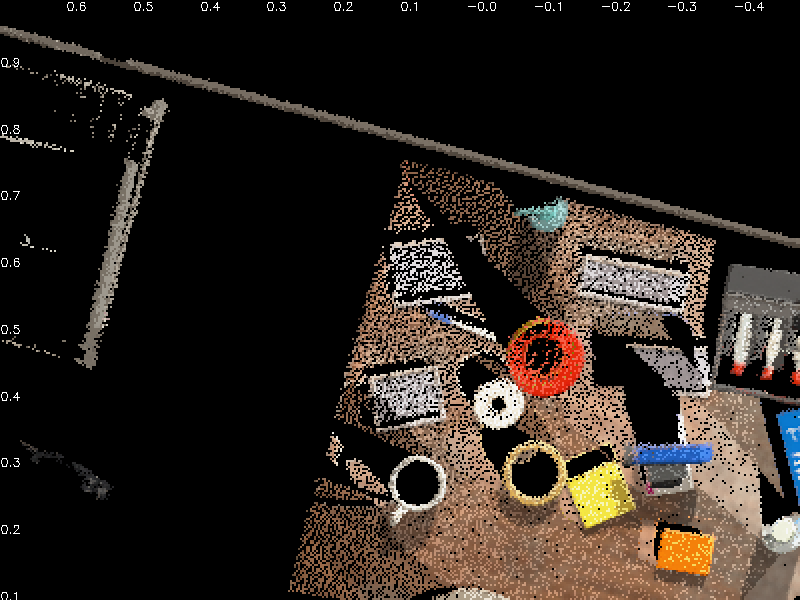

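Sizes and heights agree:
- **Stack:** around (0.31,-0.30), top at 0.141.
- **tray_stapler:** (0.575,-0.25).
- **tray_box:** (0.403,0.085).
- **tray_carton:** (0.59,0.06).
- **tray_adapter:** about (0.44,-0.33).

I'll move above the stack by an arc, staying high.

```bash
python3 -m jog '[{"gripper":0,"dx":0.15,"dy":-0.35,"dz":0.15,"rz":-64},{"gripper":0,"dx":0.15,"dy":-0.35,"dz":0.15,"rz":-64},{"gripper":0,"dx":0.15,"dy":-0.35,"dz":0.15,"rz":-64},{"gripper":0,"dx":0.15,"dy":-0.35,"dz":0.15,"rz":-64},{"gripper":0,"dx":0.15,"dy":-0.35,"dz":0.15,"rz":-64},{"gripper":0,"dx":0.15,"dy":-0.35,"dz":0.15,"rz":-64},{"gripper":0,"dx":0.15,"dy":-0.35,"dz":0.15,"rz":-64},{"gripper":0,"dx":0.15,"dy":-0.35,"dz":0.15,"rz":-64},{"gripper":0,"dx":0.15,"dy":-0.35,"dz":0.15,"rz":-64}]' 50
python3 -m jog '[{"gripper":0,"dx":0.05,"dy":-0.25},{"gripper":0,"dx":0.05,"dy":-0.25},{"gripper":0,"dx":0.05,"dy":-0.25},{"gripper":0,"dx":0.05,"dy":-0.25},{"gripper":0,"dx":0.05,"dy":-0.25},{"gripper":0,"dx":-0.03,"dy":-0.48},{"gripper":0,"dx":-0.03,"dy":-0.48},{"gripper":0,"dx":-0.03,"dy":-0.48},{"gripper":0,"dx":-0.03,"dy":-0.48},{"gripper":0,"dx":-0.03,"dy":-0.48}]'
python3 - <<'E'
from h import *
r=read_camera("wrist");w=cloud(r);o=get_obs();print(o["t"],o["eef_pos"].round(3),np.round(r["cam_to_world"],3).tolist())
for l in["stapler_center","slide_box_center","adapter_center","flat_carton_center","tray_stapler","tray_adapter"]:
    for d in cut_out("wrist",l)[:2]:
        m=d["mask"]
        print(l,round(d["conf"],2),np.round(d["box"]),np.round(np.nanmedian(w[m],0),3),*rect(w,m))
cv2.imwrite("pics/w1.png",r["pixels"])
E
```

```text
2.05 [0.295 0.607 0.25 ] [[0.438, 0.859, 0.265, 0.229], [0.899, -0.418, -0.129, 0.641], [-0.0, 0.295, -0.956, 0.373], [0.0, 0.0, 0.0, 1.0]]$[0]: bad value
$[0]: bad value
```

View pics/w1.png

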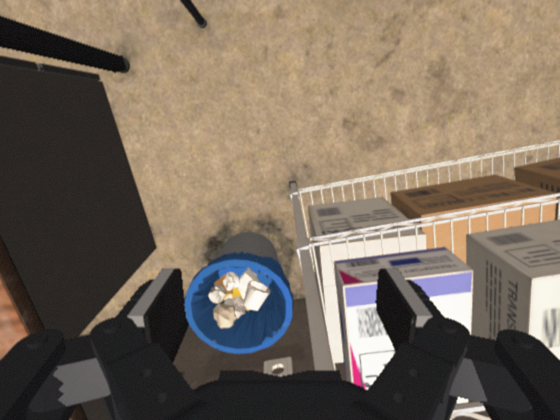

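The view is floor and shelf, because the moves were refused. I'll try a single row with all the keys.

```bash
python3 -m jog '[{"gripper":0.0,"dx":0.02,"dy":-0.04,"dz":0.02,"rx":0.0,"ry":0.0,"rz":-8.0}]' 50
```

```text
t: 2.45
eef_pos: [0.3095, 0.5703, 0.267]
tool_rot: [0.676, 0.203, 0.679, -0.205]
contact_force: [-0.3, 0.1, 0.6]
gripper_width: 0.997
```

```bash
python3 -m jog '[{"gripper":0,"dx":0.13,"dy":-0.31,"dz":0.13,"rx":0,"ry":0,"rz":-56},{"gripper":0,"dx":0.13,"dy":-0.31,"dz":0.13,"rx":0,"ry":0,"rz":-56},{"gripper":0,"dx":0.13,"dy":-0.31,"dz":0.13,"rx":0,"ry":0,"rz":-56},{"gripper":0,"dx":0.13,"dy":-0.31,"dz":0.13,"rx":0,"ry":0,"rz":-56},{"gripper":0,"dx":0.13,"dy":-0.31,"dz":0.13,"rx":0,"ry":0,"rz":-56},{"gripper":0,"dx":0.13,"dy":-0.31,"dz":0.13,"rx":0,"ry":0,"rz":-56},{"gripper":0,"dx":0.13,"dy":-0.31,"dz":0.13,"rx":0,"ry":0,"rz":-56},{"gripper":0,"dx":0.13,"dy":-0.31,"dz":0.13,"rx":0,"ry":0,"rz":-56}]' 50
python3 -m jog '[{"gripper":0,"dx":0.05,"dy":-0.25,"dz":0,"rx":0,"ry":0,"rz":0},{"gripper":0,"dx":0.05,"dy":-0.25,"dz":0,"rx":0,"ry":0,"rz":0},{"gripper":0,"dx":0.05,"dy":-0.25,"dz":0,"rx":0,"ry":0,"rz":0},{"gripper":0,"dx":0.05,"dy":-0.25,"dz":0,"rx":0,"ry":0,"rz":0},{"gripper":0,"dx":0.05,"dy":-0.25,"dz":0,"rx":0,"ry":0,"rz":0},{"gripper":0,"dx":-0.03,"dy":-0.48,"dz":0,"rx":0,"ry":0,"rz":0},{"gripper":0,"dx":-0.03,"dy":-0.48,"dz":0,"rx":0,"ry":0,"rz":0},{"gripper":0,"dx":-0.03,"dy":-0.48,"dz":0,"rx":0,"ry":0,"rz":0},{"gripper":0,"dx":-0.03,"dy":-0.48,"dz":0,"rx":0,"ry":0,"rz":0},{"gripper":0,"dx":-0.03,"dy":-0.48,"dz":0,"rx":0,"ry":0,"rz":0}]'
python3 - <<'E'
from h import *
r=read_camera("wrist");w=cloud(r);o=get_obs();print(o["t"],o["eef_pos"].round(3),o["q"].round(2),np.round(r["cam_to_world"],3).tolist())
for l in["stapler_center","slide_box_center","flat_carton_center","tray_stapler","tray_adapter"]:
    for d in cut_out("wrist",l)[:2]:
        m=d["mask"]
        print(l,round(d["conf"],2),np.round(d["box"]),np.round(np.nanmedian(w[m],0),3),*rect(w,m))
cv2.imwrite("pics/w2.png",r["pixels"])
E
```

```text
t: 3.25
eef_pos: [0.4486, 0.2512, 0.4032]
tool_rot: [0.498, 0.504, 0.497, -0.501]
contact_force: [0.4, -0.9, 0.4]
gripper_width: 1.003
t: 4.25
eef_pos: [0.4143, -0.2246, 0.4005]
tool_rot: [0.501, 0.5, 0.5, -0.499]
contact_force: [0.7, -0.3, 0.1]
gripper_width: 1.0
4.3 [ 0.411 -0.233  0.401] [-0.47 -0.04  0.85  1.85  0.03  1.31  0.36] [[1.0, 0.001, 0.002, 0.415], [0.002, -0.956, -0.294, -0.149], [0.002, 0.294, -0.956, 0.524], [0.0, 0.0, 0.0, 1.0]]
stapler_center 0.62 [208. 225.  35. 102.] [ 0.326 -0.289  0.136] [ 311.6 -321.6] [186.8  59.3] 83.4
stapler_center 0.29 [417.  12.  68.  24.] [ 0.599 -0.016  0.003] [602.6 -18.9] [93.1 28.2] 0.1
slide_box_center 0.84 [214. 216.  62.  43.] [ 0.344 -0.289  0.091] [ 323.9 -307.2] [86.7 75.4] -83.4
slide_box_center 0.69 [130. 224.  46.  54.] [ 0.179 -0.32   0.027] [ 168.4 -327. ] [82.6 70.9] 79.8
flat_carton_center 0.78 [220. 198.  81.  43.] [ 0.353 -0.263  0.033] [ 324.2 -290.4] [119.   65.4] 8.6
flat_carton_center 0.37 [212. 215.  66.  50.] [ 0.343 -0.289  0.091] [ 307.6 -303.3] [109.   93.9] 0.9
tray_stapler 0.84 [382. 171.  63. 102.] [ 0.577 -0.242  0.003] [ 577.1 -248. ] [162.7  64. ] 79.3
tray_adapter 0.55 [301. 204.  50.  85.] [ 0.448 -0.296  0.003] [ 448.2 -300.6] [133.2  72. ] 85.4
```

View pics/w2.png

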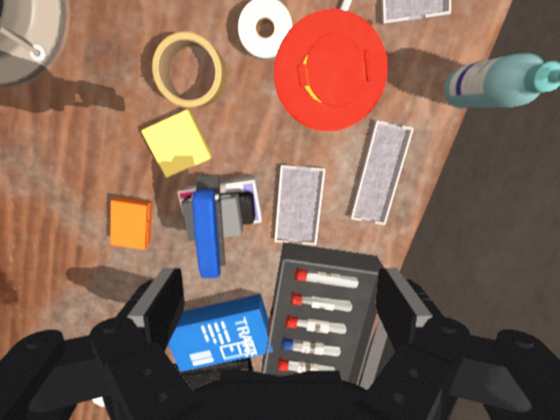

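Clear overhead view:
- Blue stapler at (208,225), lying across the stack; box and adapter (black end at (245,207)) and carton below it.
- Orange look-alike at (130,224).
- tray_adapter at (300,204), tray_stapler at (382,171).

Height bands will give the poses.

```bash
cat >> h.py <<'E'
def bands(w,bs,x,y):
    for lo,hi in bs:
        with np.errstate(invalid='ignore'):
            m=(w[...,2]>lo)&(w[...,2]<hi)&(w[...,0]>x[0])&(w[...,0]<x[1])&(w[...,1]>y[0])&(w[...,1]<y[1])
        m=cv2.morphologyEx(m.astype(np.uint8),cv2.MORPH_OPEN,np.ones((3,3)))>0
        if m.sum()>10: print(lo,hi,m.sum(),"zmed",np.nanmedian(w[m][:,2]).round(4),*rect(w,m), "x",np.nanmin(w[m][:,0]).round(3),np.nanmax(w[m][:,0]).round(3))
E
python3 - <<'E'
from h import *
r=read_camera("wrist");w=cloud(r)
bands(w,[(.122,.155),(.128,.155),(.098,.155),(.084,.097),(.055,.07),(.03,.04)],(.22,.42),(-.42,-.2))
s=read_camera("scene");bands(cloud(s),[(.122,.155)],(.22,.42),(-.42,-.2))
hz=w[...,2].copy();c=cv2.resize(r["pixels"][150:300,140:340],(800,600),interpolation=cv2.INTER_CUBIC)
cv2.imwrite("pics/w2c.png",c)
E
```

```text
0.122 0.155 1946 zmed 0.1378 [ 322.4 -302.9] [118.8  26.5] -89.2 x 0.309 0.336
0.128 0.155 1820 zmed 0.138 [ 322.3 -303.8] [117.   26.5] -89.4 x 0.309 0.336
0.098 0.155 2321 zmed 0.1371 [ 321.5 -300.2] [123.8  33.1] 89.6 x 0.305 0.338
0.084 0.097 1068 zmed 0.0914 [ 319.9 -276.1] [91.3 76.3] -83.7 x 0.283 0.362
0.055 0.07 393 zmed 0.0633 [ 368.3 -288.5] [44.9 18.4] -83.9 x 0.357 0.378
0.03 0.04 618 zmed 0.0336 [ 323.  -291.2] [120.7  66.5] 7.9 x 0.26 0.385
0.122 0.155 832 zmed 0.1379 [ 318.3 -303.6] [116.8  26.7] -88.5 x 0.305 0.333
```

View pics/w2c.png

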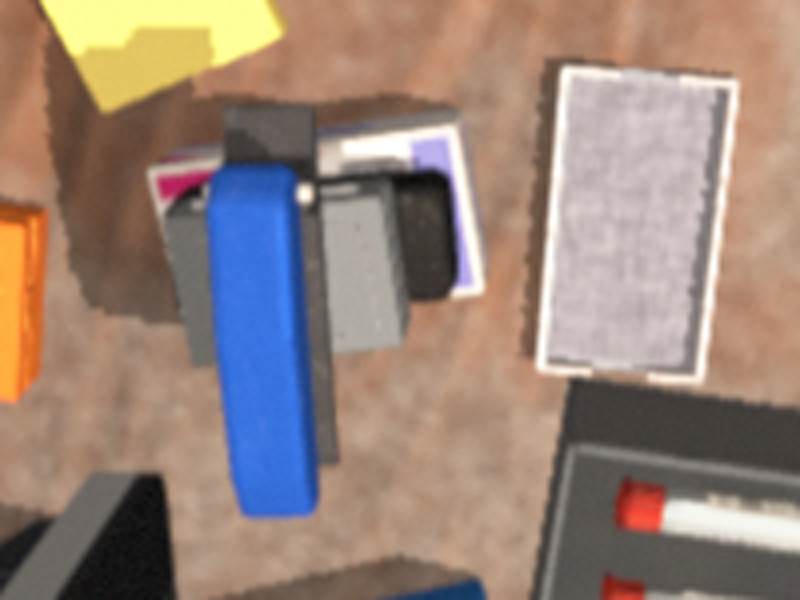

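The stapler's long axis is about 90.5° at (0.322,-0.303). With the thin base its outline runs from y = -0.362 to -0.230, so its centre is about (0.322,-0.297). I'll move above it.

```bash
python3 -c "
from station import *;o=get_obs();print(o['t'],o['eef_pos'],o['tool_rot'])"
python3 -m jog '[{"gripper":0,"dx":-0.093,"dy":-0.074,"dz":-0.20,"rx":0,"ry":0,"rz":0},{"gripper":0,"dx":-0.093,"dy":-0.074,"dz":-0.20,"rx":0,"ry":0,"rz":0},{"gripper":0,"dx":-0.093,"dy":-0.074,"dz":-0.20,"rx":0,"ry":0,"rz":0},{"gripper":0,"dx":-0.093,"dy":-0.074,"dz":-0.20,"rx":0,"ry":0,"rz":0},{"gripper":0,"dx":-0.093,"dy":-0.074,"dz":-0.20,"rx":0,"ry":0,"rz":0},{"gripper":0,"dx":-0.093,"dy":-0.074,"dz":-0.20,"rx":0,"ry":0,"rz":0},{"gripper":0,"dx":-0.093,"dy":-0.074,"dz":-0.20,"rx":0,"ry":0,"rz":0}]'
python3 - <<'E'
from h import *
o=get_obs();print(o['t'],o['eef_pos'],o['tool_rot'].round(3),o["q"].round(2))
r=read_camera("wrist");w=cloud(r)
bands(w,[(.128,.155),(.084,.097)],(.22,.42),(-.42,-.2))
cv2.imwrite("pics/w3.png",r["pixels"])
E
```

```text
4.65 [ 0.41607918 -0.2213959   0.40015332] [ 0.50097596  0.49885032  0.50113423 -0.49903499]
t: 5.35
eef_pos: [0.323, -0.2966, 0.2005]
tool_rot: [0.5, 0.499, 0.501, -0.5]
contact_force: [0.5, -0.5, 0.1]
gripper_width: 1.001
5.35 [ 0.32300713 -0.29664533  0.20052854] [ 0.5    0.499  0.501 -0.5  ] [-0.23  0.21  0.95  2.19 -0.22  0.84  0.86]
0.128 0.155 7163 zmed 0.1382 [ 322.  -304.2] [118.5  26. ] -89.0 x 0.308 0.336
0.084 0.097 4439 zmed 0.0916 [ 319.6 -275.8] [92.1 76.1] -83.6 x 0.281 0.362
```

View pics/w3.png

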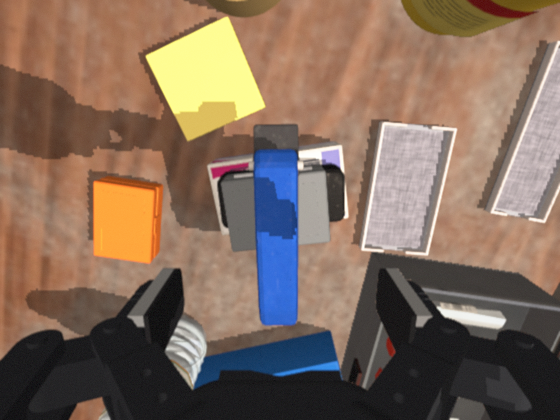

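The stapler at (277,225) is centred between the fingers, and nothing else is at finger height. I'll descend so the pads meet only the upper arm, grip it and lift.

```bash
python3 -m jog '[{"gripper":0,"dx":0,"dy":-0.002,"dz":-0.04,"rx":0,"ry":0,"rz":0},{"gripper":0,"dx":0,"dy":-0.002,"dz":-0.062,"rx":0,"ry":0,"rz":0},{"gripper":0.5,"dx":0,"dy":-0.002,"dz":-0.062,"rx":0,"ry":0,"rz":0},{"gripper":1,"dx":0,"dy":-0.002,"dz":-0.062,"rx":0,"ry":0,"rz":0},{"gripper":1,"dx":0,"dy":-0.002,"dz":-0.062,"rx":0,"ry":0,"rz":0},{"gripper":1,"dx":0,"dy":-0.002,"dz":-0.062,"rx":0,"ry":0,"rz":0},{"gripper":1,"dx":0,"dy":-0.002,"dz":-0.062,"rx":0,"ry":0,"rz":0},{"gripper":1,"dx":0,"dy":-0.002,"dz":-0.062,"rx":0,"ry":0,"rz":0},{"gripper":1,"dx":0,"dy":-0.002,"dz":-0.062,"rx":0,"ry":0,"rz":0}]' 50
```

```text
t: 6.3
eef_pos: [0.3233, -0.2994, 0.1396]
tool_rot: [0.501, 0.5, 0.5, -0.499]
contact_force: [-2.2, 2.3, 10.5]
gripper_width: 0.291
```

```bash
python3 -m jog '[{"gripper":1,"dx":0,"dy":0,"dz":0.01,"rx":0,"ry":0,"rz":0},{"gripper":1,"dx":0,"dy":0,"dz":0.03,"rx":0,"ry":0,"rz":0},{"gripper":1,"dx":0,"dy":0,"dz":0.06,"rx":0,"ry":0,"rz":0},{"gripper":1,"dx":0,"dy":0,"dz":0.1,"rx":0,"ry":0,"rz":0},{"gripper":1,"dx":0,"dy":0,"dz":0.1,"rx":0,"ry":0,"rz":0}]'
python3 - <<'E'
from h import *
w=cloud(read_camera("wrist"));r=read_camera("scene");o=get_obs();print(o["eef_pos"],o["tool_rot"].round(3))
ws=cloud(r);bands(w,[(.15,.26),(.084,.097),(.055,.07),(.03,.04)],(.22,.42),(-.42,-.2))
bands(w,[(.006,.02)],(.53,.64),(-.345,-.15))
cv2.imwrite("pics/s1.png",cv2.resize(r["pixels"][130:330,170:440],(800,592)))
E
```

```text
t: 6.8
eef_pos: [0.3243, -0.301, 0.2426]
tool_rot: [0.503, 0.501, 0.498, -0.498]
contact_force: [1.6, -0.5, -2.3]
gripper_width: 0.292
[ 0.322871   -0.29878678  0.2390485 ] [ 0.501  0.5    0.5   -0.499]
0.15 0.26 17514 zmed 0.2414 [ 325.2 -288.3] [111.8  52.2] 90.0 x 0.299 0.351
0.084 0.097 1362 zmed 0.0914 [ 321.7 -294. ] [76.2 56. ] 6.4 x 0.282 0.362
0.055 0.07 1174 zmed 0.0632 [ 363.4 -321.4] [197.5  96.4] -37.7 x 0.273 0.42
0.03 0.04 1190 zmed 0.0337 [ 342.6 -341.1] [169.9 143.6] -81.3 x 0.26 0.42
0.006 0.02 1550 zmed 0.0097 [ 575.2 -247. ] [158.6  60.3] 80.0 x 0.533 0.612
```

View pics/s1.png

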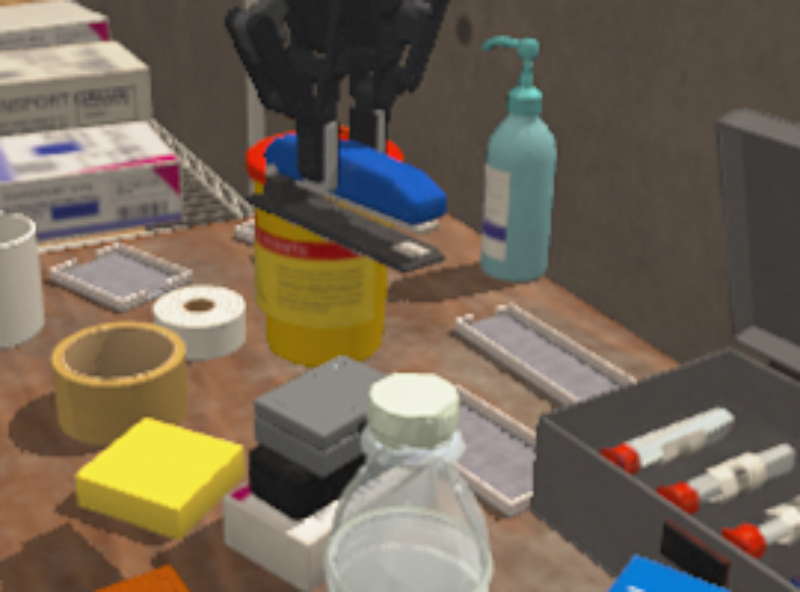

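The stapler is held level and the stack below is undisturbed: box at (0.3217,-0.294), 6.4°. Next I'll carry the stapler to its tray at (0.576,-0.2475), 79.7°.

```bash
python3 -m jog '[{"gripper":1,"dx":0.253,"dy":0.049,"dz":0,"rx":0,"ry":0,"rz":-10.3},{"gripper":1,"dx":0.253,"dy":0.049,"dz":0,"rx":0,"ry":0,"rz":-10.3},{"gripper":1,"dx":0.253,"dy":0.049,"dz":0,"rx":0,"ry":0,"rz":-10.3},{"gripper":1,"dx":0.253,"dy":0.049,"dz":0,"rx":0,"ry":0,"rz":-10.3},{"gripper":1,"dx":0.253,"dy":0.049,"dz":0,"rx":0,"ry":0,"rz":-10.3},{"gripper":1,"dx":0.253,"dy":0.049,"dz":0,"rx":0,"ry":0,"rz":-10.3},{"gripper":1,"dx":0.253,"dy":0.049,"dz":-0.05,"rx":0,"ry":0,"rz":-10.3},{"gripper":1,"dx":0.253,"dy":0.049,"dz":-0.1,"rx":0,"ry":0,"rz":-10.3},{"gripper":1,"dx":0.253,"dy":0.049,"dz":-0.14,"rx":0,"ry":0,"rz":-10.3},{"gripper":1,"dx":0.253,"dy":0.049,"dz":-0.14,"rx":0,"ry":0,"rz":-10.3}]'
python3 - <<'E'
from h import *
r=read_camera("wrist");w=cloud(r);o=get_obs();print(o["t"],o["eef_pos"],o["tool_rot"].round(3))
bands(w,[(.006,.016)],(.53,.64),(-.345,-.15)); bands(w,[(.05,.2)],(.53,.64),(-.345,-.15))
bands(cloud(read_camera("scene")),[(.04,.12),(.006,.016)],(.53,.64),(-.345,-.15))
cv2.imwrite("pics/w4.png",r["pixels"])
E
```

```text
t: 7.9
eef_pos: [0.5701, -0.2478, 0.0913]
tool_rot: [-0.449, -0.54, -0.457, 0.545]
contact_force: [-1.0, 1.2, -1.8]
gripper_width: 0.291
7.95 [ 0.57227924 -0.24934302  0.09503314] [-0.451 -0.541 -0.455  0.545]
0.006 0.016 1577 zmed 0.0102 [ 580.3 -221.5] [105.6  58.2] 79.5 x 0.543 0.618
0.05 0.2 52489 zmed 0.1299 [ 571.7 -238.9] [95.3 90.7] -52.3 x 0.53 0.635
0.04 0.12 1209 zmed 0.082 [ 569.8 -252.1] [127.4  55.4] 69.4 x 0.542 0.597
0.006 0.016 164 zmed 0.0098 [ 573.9 -236.2] [133.7  59.2] 79.2 x 0.535 0.614
```

View pics/w4.png

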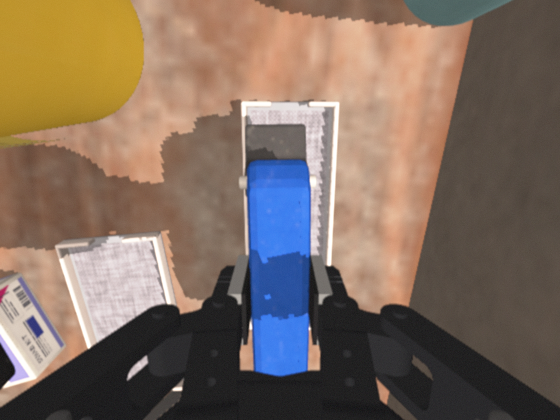

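The stapler, blue at (278,265), hangs just left of the tray centreline at column 291. The arm is still settling, measured x 0.572 against 0.576 commanded. I'll let it settle and recheck.

```bash
python3 -m jog '[{"gripper":1,"dx":0.001,"dy":0,"dz":-0.02,"rx":0,"ry":0,"rz":0},{"gripper":1,"dx":0.001,"dy":0,"dz":-0.025,"rx":0,"ry":0,"rz":0},{"gripper":1,"dx":0.001,"dy":0,"dz":-0.025,"rx":0,"ry":0,"rz":0},{"gripper":1,"dx":0.001,"dy":0,"dz":-0.025,"rx":0,"ry":0,"rz":0}]'
python3 - <<'E'
from h import *
r=read_camera("wrist");o=get_obs();print(o["t"],o["eef_pos"],o["tool_rot"].round(3))
R=r["cam_to_world"][:3,:3];print(R.round(3))
w=cloud(r);bands(w,[(.006,.016)],(.53,.64),(-.345,-.15))
# lowest visible stapler base plate at far end
bands(w,[(.02,.04)],(.53,.64),(-.345,-.15))
E
```

```text
t: 8.4
eef_pos: [0.577, -0.2505, 0.0749]
tool_rot: [0.454, 0.543, 0.453, -0.542]
contact_force: [0.4, -0.1, -1.4]
gripper_width: 0.292
8.45 [ 0.57700437 -0.250441    0.07481512] [ 0.454  0.543  0.453 -0.542]
[[ 0.984 -0.171 -0.05 ]
 [-0.178 -0.94  -0.291]
 [ 0.003  0.295 -0.956]]
0.006 0.016 2238 zmed 0.0101 [ 575.4 -247.3] [158.5  58.2] 79.4 x 0.544 0.618
0.02 0.04 2178 zmed 0.0341 [ 586.7 -190.9] [30.1 16.9] -10.3 x 0.57 0.602
```

Measured from its visible end, the stapler's centre is (576,-248) mm against the tray's (575.4,-247.3). I'll lower it and release.

```bash
python3 -m jog '[{"gripper":1,"dx":-0.001,"dy":0.001,"dz":-0.015,"rx":0,"ry":0,"rz":0},{"gripper":1,"dx":-0.001,"dy":0.001,"dz":-0.022,"rx":0,"ry":0,"rz":0},{"gripper":1,"dx":-0.001,"dy":0.001,"dz":-0.023,"rx":0,"ry":0,"rz":0},{"gripper":1,"dx":-0.001,"dy":0.001,"dz":-0.023,"rx":0,"ry":0,"rz":0},{"gripper":1,"dx":-0.001,"dy":0.001,"dz":-0.023,"rx":0,"ry":0,"rz":0}]'
```

```text
t: 8.95
eef_pos: [0.5743, -0.2485, 0.0499]
tool_rot: [-0.452, -0.542, -0.454, 0.543]
contact_force: [-3.1, 3.2, 5.2]
gripper_width: 0.289
```

```bash
python3 -m jog '[{"gripper":0.7,"dx":0,"dy":0,"dz":0,"rx":0,"ry":0,"rz":0},{"gripper":0.4,"dx":0,"dy":0,"dz":0,"rx":0,"ry":0,"rz":0},{"gripper":0.1,"dx":0,"dy":0,"dz":0,"rx":0,"ry":0,"rz":0},{"gripper":0.1,"dx":0,"dy":0,"dz":0,"rx":0,"ry":0,"rz":0},{"gripper":0,"dx":0,"dy":0,"dz":0.05,"rx":0,"ry":0,"rz":0},{"gripper":0,"dx":0,"dy":0,"dz":0.1,"rx":0,"ry":0,"rz":0},{"gripper":0,"dx":0,"dy":0,"dz":0.15,"rx":0,"ry":0,"rz":0},{"gripper":0,"dx":0,"dy":0,"dz":0.17,"rx":0,"ry":0,"rz":0},{"gripper":0,"dx":0,"dy":0,"dz":0.17,"rx":0,"ry":0,"rz":0},{"gripper":0,"dx":0,"dy":0,"dz":0.17,"rx":0,"ry":0,"rz":0}]'
python3 - <<'E'
from h import *
r=read_camera("wrist");o=get_obs();print(o["t"],o["eef_pos"],o["tool_rot"].round(3))
w=cloud(r);bands(w,[(.006,.016),(.008,.06),(.035,.06)],(.53,.64),(-.345,-.15))
cv2.imwrite("pics/w5.png",r["pixels"])
E
```

```text
t: 9.95
eef_pos: [0.5754, -0.2486, 0.2201]
tool_rot: [0.453, 0.543, 0.453, -0.542]
contact_force: [-1.3, -0.6, -0.4]
gripper_width: 0.999
10.0 [ 0.57487715 -0.2483805   0.21920186] [-0.453 -0.542 -0.454  0.543]
0.006 0.016 1504 zmed 0.01 [ 575.7 -246.9] [156.6  58.1] 79.5 x 0.534 0.617
0.008 0.06 4738 zmed 0.0479 [ 575.7 -246.9] [156.6  58.1] 79.5 x 0.534 0.617
0.035 0.06 3416 zmed 0.049 [ 574.3 -252.4] [119.1  26. ] 80.2 x 0.552 0.597
```

View pics/w5.png

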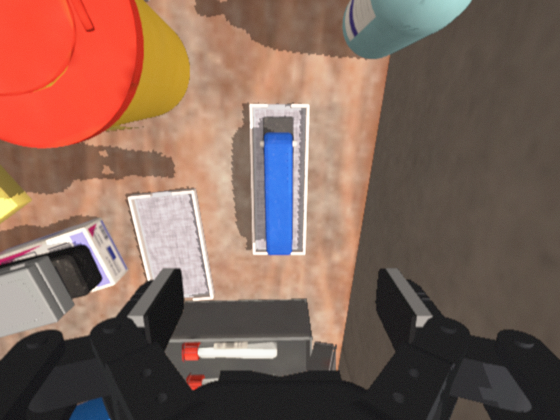

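The stapler lies flat in its tray, blue at (278,195), top at z 0.049, inside the rims all round. Next is the box: I'll turn the jaws across its 56 mm side and look from above.

```bash
python3 -m jog '[{"gripper":0,"dx":-0.253,"dy":-0.0455,"dz":0,"rx":0,"ry":0,"rz":-73.3},{"gripper":0,"dx":-0.253,"dy":-0.0455,"dz":0,"rx":0,"ry":0,"rz":-73.3},{"gripper":0,"dx":-0.253,"dy":-0.0455,"dz":0,"rx":0,"ry":0,"rz":-73.3},{"gripper":0,"dx":-0.253,"dy":-0.0455,"dz":0,"rx":0,"ry":0,"rz":-73.3},{"gripper":0,"dx":-0.253,"dy":-0.0455,"dz":0,"rx":0,"ry":0,"rz":-73.3},{"gripper":0,"dx":-0.253,"dy":-0.0455,"dz":0,"rx":0,"ry":0,"rz":-73.3},{"gripper":0,"dx":-0.253,"dy":-0.0455,"dz":0,"rx":0,"ry":0,"rz":-73.3},{"gripper":0,"dx":-0.253,"dy":-0.0455,"dz":0,"rx":0,"ry":0,"rz":-73.3},{"gripper":0,"dx":-0.253,"dy":-0.0455,"dz":0,"rx":0,"ry":0,"rz":-73.3},{"gripper":0,"dx":-0.253,"dy":-0.0455,"dz":0,"rx":0,"ry":0,"rz":-73.3}]'
python3 - <<'E'
from h import *
r=read_camera("wrist");o=get_obs();print(o["t"],o["eef_pos"],o["tool_rot"].round(3),o["q"].round(2))
w=cloud(r);bands(w,[(.084,.1),(.055,.07),(.03,.04)],(.25,.4),(-.36,-.23))
bands(w,[(.006,.016)],(.38,.52),(-.38,-.2))
E
```

```text
t: 11.0
eef_pos: [0.3216, -0.294, 0.2193]
tool_rot: [-0.04, -0.705, -0.04, 0.707]
contact_force: [0.0, 0.9, -0.0]
gripper_width: 1.002
11.05 [ 0.32174557 -0.29406614  0.21950457] [-0.04  -0.705 -0.04   0.707] [-0.54  0.38  1.42  2.18 -0.46  0.95 -0.31]
0.084 0.1 6447 zmed 0.0915 [ 322.5 -294.8] [75.5 57. ] 6.3 x 0.282 0.363
0.055 0.07 1199 zmed 0.0632 [ 368.6 -289.1] [44.1 18.8] -83.7 x 0.357 0.379
0.03 0.04 1085 zmed 0.0336 [ 366.8 -286.1] [67.9 32.5] -81.4 x 0.346 0.387
0.006 0.016 1458 zmed 0.01 [ 458.6 -304.7] [138.6  93.1] 85.5 x 0.408 0.5
```

```bash
python3 -m jog '[{"gripper":0,"dx":0.0005,"dy":-0.0005,"dz":-0.05,"rx":0,"ry":0,"rz":0},{"gripper":0,"dx":0.0005,"dy":-0.0005,"dz":-0.1,"rx":0,"ry":0,"rz":0},{"gripper":0,"dx":0.0005,"dy":-0.0005,"dz":-0.127,"rx":0,"ry":0,"rz":0},{"gripper":0,"dx":0.0005,"dy":-0.0005,"dz":-0.127,"rx":0,"ry":0,"rz":0},{"gripper":0,"dx":0.0005,"dy":-0.0005,"dz":-0.127,"rx":0,"ry":0,"rz":0}]'
python3 -c "
from station import *;o=get_obs();print(o['t'],o['eef_pos'],o['tool_rot'].round(3),o['q'].round(2))"
```

```text
t: 11.55
eef_pos: [0.3223, -0.2954, 0.0936]
tool_rot: [-0.04, -0.706, -0.04, 0.706]
contact_force: [-0.5, -0.6, 0.3]
gripper_width: 0.998
11.55 [ 0.32233456 -0.29544578  0.09364235] [-0.04  -0.706 -0.04   0.706] [-0.18  0.54  0.99  2.28 -0.74  0.69 -0.11]
```

```bash
python3 -m jog '[{"gripper":0.4,"dx":0,"dy":0,"dz":-0.001,"rx":0,"ry":0,"rz":0},{"gripper":1,"dx":0,"dy":0,"dz":-0.001,"rx":0,"ry":0,"rz":0},{"gripper":1,"dx":0,"dy":0,"dz":-0.001,"rx":0,"ry":0,"rz":0},{"gripper":1,"dx":0,"dy":0,"dz":-0.001,"rx":0,"ry":0,"rz":0},{"gripper":1,"dx":0,"dy":0,"dz":-0.001,"rx":0,"ry":0,"rz":0},{"gripper":1,"dx":0,"dy":0,"dz":0.01,"rx":0,"ry":0,"rz":0},{"gripper":1,"dx":0,"dy":0,"dz":0.03,"rx":0,"ry":0,"rz":0},{"gripper":1,"dx":0,"dy":0,"dz":0.08,"rx":0,"ry":0,"rz":0},{"gripper":1,"dx":0,"dy":0,"dz":0.13,"rx":0,"ry":0,"rz":0},{"gripper":1,"dx":0,"dy":0,"dz":0.13,"rx":0,"ry":0,"rz":0}]'
python3 - <<'E'
from h import *
w=cloud(read_camera("wrist"));r=read_camera("scene");o=get_obs();print(o["t"],o["eef_pos"],o["tool_rot"].round(3))
bands(w,[(.18,.24),(.055,.07),(.03,.04)],(.25,.4),(-.36,-.23))
bands(cloud(r),[(.18,.24)],(.25,.4),(-.36,-.23))
bands(cloud(r),[(.1,.17)],(.38,.55),(-.22,0))
bands(cloud(r),[(.006,.016)],(.34,.47),(.02,.15))
cv2.imwrite("pics/s2.png",cv2.resize(r["pixels"][100:330,140:440],(800,613))[:600])
E
```

```text
t: 12.55
eef_pos: [0.3259, -0.2967, 0.2283]
tool_rot: [0.042, 0.709, 0.039, -0.703]
contact_force: [1.0, 0.4, -1.8]
gripper_width: 0.638
12.65 [ 0.32396889 -0.29437211  0.22409424] [ 0.041  0.707  0.041 -0.705]
0.18 0.24 23680 zmed 0.226 [ 324.1 -295.8] [82.4 77.5] -83.9 x 0.283 0.365
0.055 0.07 2903 zmed 0.0635 [ 352.  -290.7] [51.8 44.9] 5.4 x 0.324 0.379
0.03 0.04 1695 zmed 0.0336 [ 350.8 -288.7] [68.  65.5] -82.0 x 0.316 0.388
0.18 0.24 1544 zmed 0.2224 [ 319.  -295.7] [83.4 77.7] -79.8 x 0.279 0.362
0.1 0.17 301 zmed 0.1604 [ 455.5 -108.3] [108.2  95.7] 61.4 x 0.405 0.514
0.006 0.016 67 zmed 0.01 [399.9  91.2] [100.8  81.1] -81.0 x 0.354 0.447
```

View pics/s2.png

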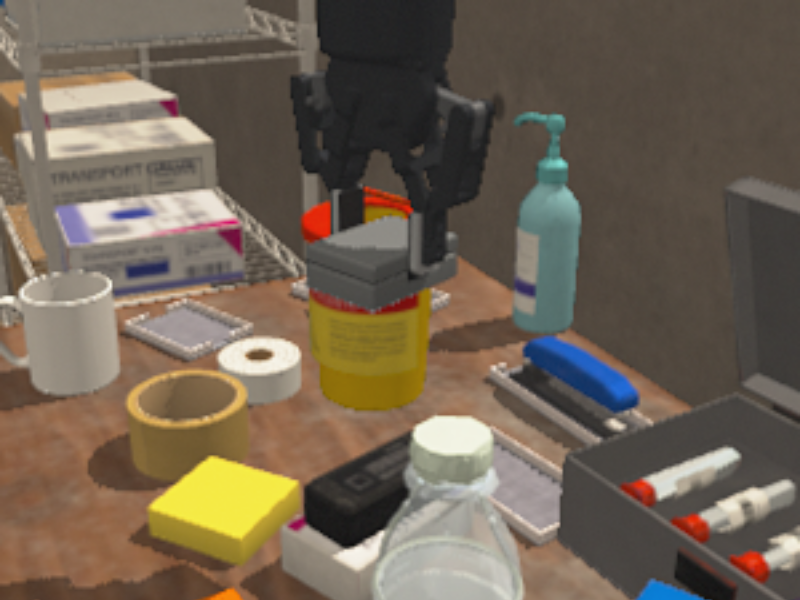

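The box is in the gripper and level, and the adapter (black) and carton stay put. The sharps bin top is about 0.17, so I'll go over it at z≥0.27 to tray_box.

```bash
python3 -m jog '[{"gripper":1,"dx":0.08,"dy":0.05,"dz":0.06,"rx":0,"ry":0,"rz":93},{"gripper":1,"dx":0.08,"dy":0.05,"dz":0.06,"rx":0,"ry":0,"rz":93},{"gripper":1,"dx":0.13,"dy":0.195,"dz":0.07,"rx":0,"ry":0,"rz":93},{"gripper":1,"dx":0.13,"dy":0.195,"dz":0.07,"rx":0,"ry":0,"rz":93},{"gripper":1,"dx":0.13,"dy":0.195,"dz":0.07,"rx":0,"ry":0,"rz":93},{"gripper":1,"dx":0.118,"dy":0.382,"dz":0.05,"rx":0,"ry":0,"rz":93},{"gripper":1,"dx":0.118,"dy":0.382,"dz":0.05,"rx":0,"ry":0,"rz":93},{"gripper":1,"dx":0.118,"dy":0.382,"dz":0.05,"rx":0,"ry":0,"rz":93},{"gripper":1,"dx":0.118,"dy":0.382,"dz":0.05,"rx":0,"ry":0,"rz":93},{"gripper":1,"dx":0.118,"dy":0.382,"dz":0.05,"rx":0,"ry":0,"rz":93}]'
python3 -m jog '[{"gripper":1,"dx":0,"dy":0,"dz":0,"rx":0,"ry":0,"rz":7},{"gripper":1,"dx":0,"dy":0,"dz":-0.04,"rx":0,"ry":0,"rz":7},{"gripper":1,"dx":0,"dy":0,"dz":-0.08,"rx":0,"ry":0,"rz":7},{"gripper":1,"dx":0,"dy":0,"dz":-0.08,"rx":0,"ry":0,"rz":7}]'
python3 - <<'E'
from h import *
r=read_camera("wrist");o=get_obs();print(o["t"],o["eef_pos"],o["tool_rot"].round(3),o["q"].round(2))
w=cloud(r)
bands(w,[(.006,.016)],(.33,.48),(.01,.17))
bands(w,[(.1,.3)],(.33,.53),(.01,.17))
bands(cloud(read_camera("side")),[(.006,.016)],(.33,.47),(.02,.155))
cv2.imwrite("pics/w6.png",r["pixels"])
E
```

```text
t: 13.65
eef_pos: [0.4387, 0.0938, 0.2716]
tool_rot: [0.514, 0.484, 0.515, -0.486]
contact_force: [-0.1, 0.2, -1.1]
gripper_width: 0.636
t: 14.05
eef_pos: [0.4364, 0.0849, 0.1885]
tool_rot: [0.537, 0.454, 0.54, -0.462]
contact_force: [-0.6, 0.1, -1.2]
gripper_width: 0.644
14.1 [0.43837793 0.08498442 0.19113231] [ 0.538  0.455  0.539 -0.461] [-1.23  0.3   1.07  2.18 -0.35  0.85  0.22]
0.006 0.016 837 zmed 0.0101 [403.4  93.1] [98.2 80.4] -80.7 x 0.357 0.445
0.1 0.3 66109 zmed 0.2281 [438.2  83.3] [129.4  76.8] 8.9 x 0.372 0.5
```

View pics/w6.png

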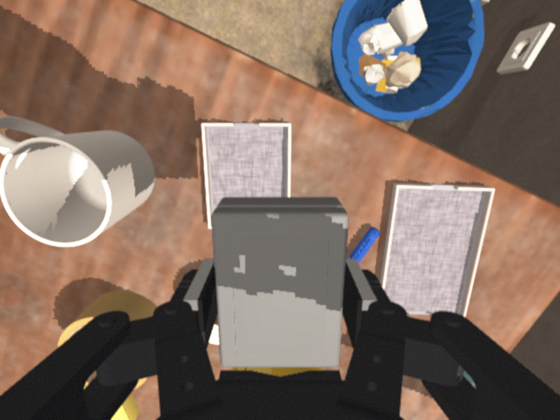

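tray_box is at (247,175) here, centre (0.4035,0.0925), -80.7°. It's at r≈0.414, the edge of reach, so I'll move over it and check the arm gets there.

```bash
python3 -m jog '[{"gripper":1,"dx":-0.0345,"dy":0.0075,"dz":-0.03,"rx":0,"ry":0,"rz":0},{"gripper":1,"dx":-0.0345,"dy":0.0075,"dz":-0.08,"rx":0,"ry":0,"rz":0},{"gripper":1,"dx":-0.0345,"dy":0.0075,"dz":-0.12,"rx":0,"ry":0,"rz":0},{"gripper":1,"dx":-0.0345,"dy":0.0075,"dz":-0.13,"rx":0,"ry":0,"rz":0},{"gripper":1,"dx":-0.0345,"dy":0.0075,"dz":-0.13,"rx":0,"ry":0,"rz":0},{"gripper":1,"dx":-0.0345,"dy":0.0075,"dz":-0.13,"rx":0,"ry":0,"rz":0}]'
python3 - <<'E'
from h import *
r=read_camera("wrist");o=get_obs();print(o["t"],o["eef_pos"],o["tool_rot"].round(3),o["q"].round(2))
w=cloud(r)
bands(w,[(.006,.016)],(.33,.48),(.01,.17))
R=read_camera("side");bands(cloud(R),[(.03,.09)],(.34,.47),(.02,.16));bands(cloud(read_camera("scene")),[(.03,.08)],(.34,.47),(.02,.16))
cv2.imwrite("pics/w7.png",np.hstack([r["pixels"][100:,150:420],cv2.resize(R["pixels"][150:290,130:310],(412,320))]))
E
```

```text
t: 14.75
eef_pos: [0.408, 0.0952, 0.065]
tool_rot: [0.54, 0.458, 0.539, -0.456]
contact_force: [0.0, -0.4, -1.1]
gripper_width: 0.641
14.8 [0.40802283 0.09529167 0.06510938] [ 0.54   0.459  0.539 -0.456] [-0.99  0.48  0.76  2.33 -0.67  0.54  0.46]
0.006 0.016 1435 zmed 0.0101 [400.2 114. ] [80.4 57.3] 9.5 x 0.357 0.438
0.03 0.09 712 zmed 0.0624 [405.9  84.8] [77.8 76.5] 0.4 x 0.367 0.445
0.03 0.08 589 zmed 0.0629 [406.7  91.3] [82.8 77.9] 8.4 x 0.364 0.448
```

View pics/w7.png

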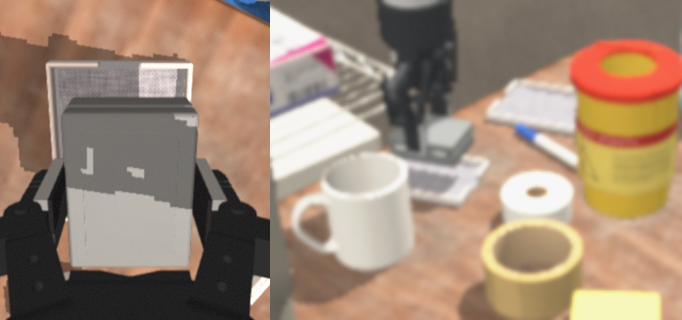

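The wrist view puts the tray centre at (0.4037,0.0929) and the TCP is at (0.408,0.0953). I'll correct by (-4.5,-2.5) mm and lower.

```bash
python3 -m jog '[{"gripper":1,"dx":-0.0045,"dy":-0.0025,"dz":0,"rx":0,"ry":0,"rz":0},{"gripper":1,"dx":-0.0045,"dy":-0.0025,"dz":-0.015,"rx":0,"ry":0,"rz":0},{"gripper":1,"dx":-0.0045,"dy":-0.0025,"dz":-0.02,"rx":0,"ry":0,"rz":0},{"gripper":1,"dx":-0.0045,"dy":-0.0025,"dz":-0.02,"rx":0,"ry":0,"rz":0}]'
python3 - <<'E'
from h import *
o=get_obs();print(o["t"],o["eef_pos"],o["contact_force"].round(1))
w=cloud(read_camera("wrist"));bands(w,[(.006,.016)],(.33,.48),(.01,.17));bands(w,[(.035,.1)],(.36,.45),(.02,.17))
E
```

```text
t: 15.3
eef_pos: [0.4014, 0.0918, 0.0432]
tool_rot: [0.539, 0.457, 0.539, -0.458]
contact_force: [0.8, -0.0, -2.1]
gripper_width: 0.639
15.3 [0.40136863 0.09178877 0.04318033] [ 0.8 -0.  -2.1]
0.006 0.016 2272 zmed 0.01 [403.5  92.9] [100.   80.4] -81.0 x 0.357 0.449
0.035 0.1 33245 zmed 0.0416 [405.8  91. ] [94.1 76.5] 9.0 x 0.36 0.45
```

```bash
python3 -m jog '[{"gripper":1,"dx":0.0015,"dy":0.001,"dz":-0.007,"rx":0,"ry":0,"rz":0},{"gripper":1,"dx":0.0015,"dy":0.001,"dz":-0.0105,"rx":0,"ry":0,"rz":0},{"gripper":1,"dx":0.0015,"dy":0.001,"dz":-0.0115,"rx":0,"ry":0,"rz":0},{"gripper":1,"dx":0.0015,"dy":0.001,"dz":-0.0115,"rx":0,"ry":0,"rz":0},{"gripper":1,"dx":0.0015,"dy":0.001,"dz":-0.0115,"rx":0,"ry":0,"rz":0}]'
```

```text
t: 15.85
eef_pos: [0.4038, 0.0933, 0.0327]
tool_rot: [0.539, 0.458, 0.54, -0.457]
contact_force: [-4.0, -0.3, 22.2]
gripper_width: 0.636
```

```bash
python3 -m jog '[{"gripper":0.3,"dx":0,"dy":0,"dz":0.001,"rx":0,"ry":0,"rz":0},{"gripper":0.15,"dx":0,"dy":0,"dz":0.003,"rx":0,"ry":0,"rz":0},{"gripper":0,"dx":0,"dy":0,"dz":0.005,"rx":0,"ry":0,"rz":0},{"gripper":0,"dx":0,"dy":0,"dz":0.007,"rx":0,"ry":0,"rz":0},{"gripper":0,"dx":0,"dy":0,"dz":0.05,"rx":0,"ry":0,"rz":0},{"gripper":0,"dx":0,"dy":0,"dz":0.1,"rx":0,"ry":0,"rz":0},{"gripper":0,"dx":0,"dy":0,"dz":0.15,"rx":0,"ry":0,"rz":0},{"gripper":0,"dx":0,"dy":0,"dz":0.2,"rx":0,"ry":0,"rz":0},{"gripper":0,"dx":0,"dy":0,"dz":0.22,"rx":0,"ry":0,"rz":0},{"gripper":0,"dx":0,"dy":0,"dz":0.22,"rx":0,"ry":0,"rz":0}]'
python3 - <<'E'
from h import *
r=read_camera("wrist");o=get_obs();print(o["t"],o["eef_pos"],o["contact_force"].round(1))
w=cloud(r);bands(w,[(.006,.016),(.022,.05),(.0,.05)],(.34,.47),(.02,.16))
bands(w,[(.006,.016)],(.51,.68),(-.02,.15))
i=np.isfinite(w[...,2])&(w[...,2]>.022)&(w[...,2]<.05)&(abs(w[...,0]-.4)<.06)&(abs(w[...,1]-.092)<.07)
p=w[i];A=np.c_[p[:,:2],np.ones(len(p))];print("plane",np.linalg.lstsq(A,p[:,2],rcond=None)[0])
cv2.imwrite("pics/w8.png",r["pixels"])
E
```

```text
t: 16.85
eef_pos: [0.4039, 0.0951, 0.2534]
tool_rot: [0.539, 0.459, 0.542, -0.454]
contact_force: [0.3, 0.8, 0.0]
gripper_width: 1.002
16.9 [0.40441169 0.09465191 0.25371167] [ 1.8 -2.1  1.1]
0.006 0.016 717 zmed 0.01 [403.6  92.9] [99.6 80.1] -80.8 x 0.357 0.451
0.022 0.05 3626 zmed 0.0306 [405.6  92. ] [75.7 56.9] -81.0 x 0.373 0.438
0.0 0.05 6111 zmed 0.0298 [419.1  96.4] [114.  107.1] 6.6 x 0.357 0.47
0.006 0.016 1362 zmed 0.0101 [573.9  43.3] [141.1 136.7] -83.0 x 0.51 0.65
plane [-0.00054119 -0.0078034   0.0314224 ]
```

View pics/w8.png

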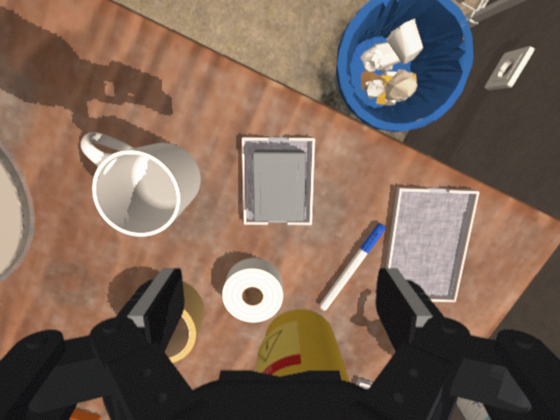

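The box lies flat in its tray at (279,186), centre (405.6,92.0) against the tray's (403.6,92.9), tilt under 0.5°. I'll get the carton tray pose from here and go back for the adapter.

```bash
python3 - <<'E'
from h import *
r=read_camera("wrist");w=cloud(r)
for d in cut_out("wrist","tray_carton")[:2]:
    m=d["mask"];print(round(d["conf"],2),np.round(d["box"]),np.round(np.nanmedian(w[m],0),3),*rect(w,m),"rim",*rect(w,m&(w[...,2]>.006)&(w[...,2]<.016)))
E
python3 -m jog '[{"gripper":0,"dx":0.056,"dy":-0.195,"dz":0.03,"rx":0,"ry":0,"rz":-93},{"gripper":0,"dx":0.056,"dy":-0.195,"dz":0.03,"rx":0,"ry":0,"rz":-93},{"gripper":0,"dx":0.056,"dy":-0.195,"dz":0.03,"rx":0,"ry":0,"rz":-93},{"gripper":0,"dx":0.056,"dy":-0.195,"dz":0.03,"rx":0,"ry":0,"rz":-93},{"gripper":0,"dx":0.03,"dy":-0.25,"dz":0.02,"rx":0,"ry":0,"rz":-93},{"gripper":0,"dx":-0.078,"dy":-0.386,"dz":-0.02,"rx":0,"ry":0,"rz":-93},{"gripper":0,"dx":-0.078,"dy":-0.386,"dz":-0.02,"rx":0,"ry":0,"rz":-93},{"gripper":0,"dx":-0.078,"dy":-0.386,"dz":-0.02,"rx":0,"ry":0,"rz":-93},{"gripper":0,"dx":-0.078,"dy":-0.386,"dz":-0.03,"rx":0,"ry":0,"rz":-93},{"gripper":0,"dx":-0.078,"dy":-0.386,"dz":-0.04,"rx":0,"ry":0,"rz":-93}]'
python3 -m jog '[{"gripper":0,"dx":0,"dy":0,"dz":0,"rx":0,"ry":0,"rz":-7},{"gripper":0,"dx":0,"dy":0,"dz":0,"rx":0,"ry":0,"rz":-7},{"gripper":0,"dx":0,"dy":0,"dz":0,"rx":0,"ry":0,"rz":-7}]'
python3 - <<'E'
from h import *
r=read_camera("wrist");o=get_obs();print(o["t"],o["eef_pos"],o["tool_rot"].round(3),o["q"].round(2))
w=cloud(r);bands(w,[(.055,.07),(.03,.04)],(.25,.4),(-.36,-.23))
bands(w,[(.006,.016)],(.401,.492),(-.37,-.22))
for d in cut_out("wrist","tray_adapter")[:2]:
    m=d["mask"];print(round(d["conf"],2),np.round(d["box"]),np.round(np.nanmedian(w[m],0),3),*rect(w,m),"rim",*rect(w,m&(w[...,2]>.006)&(w[...,2]<.016)))
E
```

```text
0.86 [431. 241.  91. 120.] [0.601 0.057 0.003] [551.1  45.8] [199.  144.9] 2.0 rim [595.7  44.2] [144.1  93. ] -82.6
t: 18.0
eef_pos: [0.3084, -0.2847, 0.2242]
tool_rot: [0.098, 0.705, 0.086, -0.698]
contact_force: [0.3, 0.6, -0.6]
gripper_width: 0.999
t: 18.3
eef_pos: [0.3122, -0.2821, 0.2252]
tool_rot: [0.061, 0.709, 0.048, -0.701]
contact_force: [-0.2, -0.2, 0.3]
gripper_width: 0.998
18.35 [ 0.31257134 -0.28202549  0.22530206] [ 0.061  0.709  0.048 -0.701] [-1.02 -0.33  1.45  2.22  0.41  0.98 -1.22]
0.055 0.07 5690 zmed 0.0635 [ 325.7 -292.4] [104.   45.1] 4.3 x 0.273 0.379
0.03 0.04 2662 zmed 0.0336 [ 324.  -292.9] [119.2  68.3] 8.4 x 0.261 0.388
0.006 0.016 1337 zmed 0.0101 [ 447.5 -301.9] [134.6  70.5] 85.5 x 0.408 0.484
0.78 [318.  53. 148. 106.] [ 0.449 -0.299  0.003] [ 449.1 -300. ] [133.5  74.3] 85.5 rim [ 447.7 -299. ] [128.8  70.5] 85.5
```

The carton tray is at (0.596,0.044), -82.6°. The arm has ended against joint limits (q3 1.45, q2 -0.33) and stopped short. I'll go out to a larger radius to unfold and come in the way that worked before.

```bash
python3 -m jog '[{"gripper":0,"dx":0.24,"dy":0.03,"dz":0,"rx":0,"ry":0,"rz":78},{"gripper":0,"dx":0.24,"dy":0.03,"dz":0,"rx":0,"ry":0,"rz":78},{"gripper":0,"dx":0.24,"dy":0.03,"dz":0,"rx":0,"ry":0,"rz":78},{"gripper":0,"dx":0.24,"dy":0.03,"dz":0,"rx":0,"ry":0,"rz":78},{"gripper":0,"dx":0.24,"dy":0.03,"dz":0,"rx":0,"ry":0,"rz":78},{"gripper":0,"dx":0.24,"dy":0.03,"dz":0,"rx":0,"ry":0,"rz":78},{"gripper":0,"dx":0.24,"dy":0.03,"dz":0,"rx":0,"ry":0,"rz":78},{"gripper":0,"dx":0.24,"dy":0.03,"dz":0,"rx":0,"ry":0,"rz":78},{"gripper":0,"dx":0.24,"dy":0.03,"dz":0,"rx":0,"ry":0,"rz":78},{"gripper":0,"dx":0.24,"dy":0.03,"dz":0,"rx":0,"ry":0,"rz":78}]'
cat > st.py <<'E'
from station import *;import numpy as np
from scipy.spatial.transform import Rotation as Ro
o=get_obs();q=o["tool_rot"];R=Ro.from_quat(q[[1,2,3,0]]).as_matrix()
print(o["t"].round(2),"pos",o["eef_pos"].round(4),"jaw",np.degrees(np.arctan2(R[1,1],R[0,1])).round(1),"toolx",R[:,0].round(3),"q",o["q"].round(2),"F",o["contact_force"].round(1))
E
python3 st.py
```

```text
t: 19.4
eef_pos: [0.4366, -0.1982, 0.2976]
tool_rot: [0.502, 0.524, 0.472, -0.5]
contact_force: [0.3, 0.2, 0.5]
gripper_width: 0.997Traceback (most recent call last):
  File "st.py", line 4, in <module>
    print(o["t"].round(2),"pos",o["eef_pos"].round(4),"jaw",np.degrees(np.arctan2(R[1,1],R[0,1])).round(1),"toolx",R[:,0].round(3),"q",o["q"].round(2),"F",o["contact_force"].round(1))
          ^^^^^^^^^^^^
AttributeError: 'float' object has no attribute 'round'
```

```bash
sed -i 's/o\["t"\].round(2)/round(float(o["t"]),2)/' st.py; python3 st.py; python3 -m jog '[{"gripper":0,"dx":0.12,"dy":-0.04,"dz":0,"rx":0,"ry":0,"rz":0},{"gripper":0,"dx":0.12,"dy":-0.04,"dz":0,"rx":0,"ry":0,"rz":0},{"gripper":0,"dx":0.12,"dy":-0.04,"dz":0,"rx":0,"ry":0,"rz":0},{"gripper":0,"dx":0.12,"dy":-0.04,"dz":0,"rx":0,"ry":0,"rz":0}]'; python3 st.py
```

```text
19.4 pos [ 0.4366 -0.1982  0.2976] jaw -2.9 toolx [ 0.054 -0.007 -0.999] q [-1.33 -0.34  1.45  2.03  0.37  1.12 -0.09] F [0.3 0.2 0.5]
t: 19.8
eef_pos: [0.4696, -0.2011, 0.3369]
tool_rot: [0.513, 0.531, 0.458, -0.496]
contact_force: [-0.3, -0.6, -0.3]
gripper_width: 1.004
19.8 pos [ 0.4696 -0.2011  0.3369] jaw -3.2 toolx [ 0.089 -0.023 -0.996] q [-1.37 -0.34  1.45  1.94  0.38  1.17 -0.1 ] F [-0.3 -0.6 -0.3]
```

```bash
python3 -m jog '[{"gripper":0,"dx":0.1,"dy":0.25,"dz":0.02,"rx":0,"ry":0,"rz":0},{"gripper":0,"dx":0.1,"dy":0.25,"dz":0.02,"rx":0,"ry":0,"rz":0},{"gripper":0,"dx":0.1,"dy":0.25,"dz":0.02,"rx":0,"ry":0,"rz":0},{"gripper":0,"dx":0.1,"dy":0.25,"dz":0.02,"rx":0,"ry":0,"rz":0},{"gripper":0,"dx":0.1,"dy":0.25,"dz":0.02,"rx":0,"ry":0,"rz":0},{"gripper":0,"dx":0.1,"dy":0.25,"dz":0.02,"rx":0,"ry":0,"rz":0},{"gripper":0,"dx":0.1,"dy":0.25,"dz":0.02,"rx":0,"ry":0,"rz":0},{"gripper":0,"dx":0.1,"dy":0.25,"dz":0.02,"rx":0,"ry":0,"rz":0}]'; python3 st.py
```

```text
t: 20.6
eef_pos: [0.5305, 0.0445, 0.3704]
tool_rot: [0.519, 0.539, 0.451, -0.487]
contact_force: [0.2, -0.6, 1.0]
gripper_width: 0.995
20.6 pos [0.5305 0.0445 0.3704] jaw -3.2 toolx [ 0.118 -0.02  -0.993] q [-1.9  -0.34  1.46  1.87  0.43  1.24 -0.62] F [ 0.2 -0.6  1. ]
```

```bash
python3 -m jog '[{"gripper":0,"dx":0.05,"dy":0.2,"dz":-0.1,"rx":0,"ry":0,"rz":0},{"gripper":0,"dx":0.05,"dy":0.2,"dz":-0.1,"rx":0,"ry":0,"rz":0},{"gripper":0,"dx":0.05,"dy":0.2,"dz":-0.1,"rx":0,"ry":0,"rz":0},{"gripper":0,"dx":0.05,"dy":0.2,"dz":-0.1,"rx":0,"ry":0,"rz":0},{"gripper":0,"dx":0.05,"dy":0.2,"dz":-0.1,"rx":0,"ry":0,"rz":0},{"gripper":0,"dx":0.05,"dy":0.2,"dz":-0.1,"rx":0,"ry":0,"rz":0},{"gripper":0,"dx":0.05,"dy":0.2,"dz":-0.1,"rx":0,"ry":0,"rz":0}]'; python3 st.py
```

```text
t: 21.3
eef_pos: [0.4823, 0.1921, 0.3263]
tool_rot: [0.522, 0.55, 0.447, -0.475]
contact_force: [0.3, 0.0, -0.5]
gripper_width: 0.999
21.3 pos [0.4823 0.1921 0.3263] jaw -3.3 toolx [ 0.15  -0.004 -0.989] q [-2.2  -0.34  1.46  1.97  0.49  1.14 -0.98] F [ 0.3  0.  -0.5]
```

The arm is pinned at q2/q3 limits. I'll fit a simple 7-joint model to the recorded poses so I can pick a motion that brings those joints back.

```bash
cat > kin.py <<'E'
import numpy as np,itertools
from scipy.optimize import least_squares
from scipy.spatial.transform import Rotation as Ro
D=[([-1.226,.477,.022,1.555,-.011,1.109,-.083],[.295,.606,.249],[.689,.158,.689,-.159]),
([-.47,-.04,.85,1.85,.03,1.31,.36],[.411,-.233,.401],[.501,.499,.501,-.499]),
([-.23,.21,.95,2.19,-.22,.84,.86],[.323,-.2966,.2005],[.5,.499,.501,-.5]),
([-.54,.38,1.42,2.18,-.46,.95,-.31],[.3217,-.2941,.2195],[-.04,-.705,-.04,.707]),
([-.18,.54,.99,2.28,-.74,.69,-.11],[.3223,-.2954,.0936],[-.04,-.706,-.04,.706]),
([-1.23,.3,1.07,2.18,-.35,.85,.22],[.4384,.085,.1911],[.538,.455,.539,-.461]),
([-.99,.48,.76,2.33,-.67,.54,.46],[.408,.0953,.0651],[.54,.459,.539,-.456]),
([-1.02,-.33,1.45,2.22,.41,.98,-1.22],[.3126,-.282,.2253],[.061,.709,.048,-.701]),
([-1.33,-.34,1.45,2.03,.37,1.12,-.09],[.4366,-.1982,.2976],[.502,.524,.472,-.5]),
([-1.9,-.34,1.46,1.87,.43,1.24,-.62],[.5305,.0445,.3704],[.519,.539,.451,-.487]),
([-2.2,-.34,1.46,1.97,.49,1.14,-.98],[.4823,.1921,.3263],[.522,.55,.447,-.475])]
rz=lambda a:Ro.from_euler('z',a).as_matrix();ry=lambda a:Ro.from_euler('y',a).as_matrix()
P=np.array([[0,0,1],[0,1,0],[-1,0,0]]).T  # placeholder, tool x = flange z
def fk(q,p,s):
    c1,d1,bx,L1,ax,by,L2,cx,cy,L3,c7,bs=p
    R=rz(s[0]*q[0]+c1);t=np.array([0,0,d1])
    R=R@ry(q[1]);t=t+R@[0,bs,0];R=R@rz(s[1]*q[2]);t=t+R@[bx,0,L1]
    R=R@ry(q[3]);t=t+R@[ax,by,0]
    R=R@rz(s[2]*q[4]);t=t+R@[0,0,L2];R=R@ry(q[5]);t=t+R@[cx,cy,0]
    R=R@rz(s[3]*q[6]+c7);t=t+R@[0,0,L3]
    return t,R@np.array([[0,0,-1],[0,1,0],[1,0,0]]).astype(float)  # cols: tool x=z
def res(p,s,w=.15):
    o=[]
    for q,x,h in D:
        t,R=fk(q,p,s);h=np.array(h);R0=Ro.from_quat(h[[1,2,3,0]]).as_matrix()
        o+=list(t-x)+list(w*Ro.from_matrix(R0.T@R).as_rotvec())
    return np.array(o)
def fit():
    b=None
    for s in itertools.product([1,-1],repeat=4):
        for c1 in(0,1.57,3.1,-1.57):
          for c7 in(0,1.57,3.1,-1.57):
            r=least_squares(res,[c1,.35,0,.4,0,0,.4,.08,0,.25,c7,0],args=(s,),max_nfev=40)
            if b is None or r.cost<b[0]: b=(r.cost,s,r.x)
    return b
if __name__=="__main__":
    b=fit();r=least_squares(res,b[2],args=(b[1],))
    print(b[1],r.cost,r.x.round(4));print(np.abs(res(r.x,b[1])).reshape(-1,6).max(1).round(4))
    np.savez("kin.npz",s=b[1],p=r.x)
E
python3 kin.py
```

```text
(-1, -1, -1, -1) 5.593030521990082e-05 [ 5.0000e-03  2.6670e-01  3.2000e-03  5.4250e-01  3.4000e-03 -3.2900e-02
  4.7610e-01  6.2000e-03 -9.0000e-04  2.8340e-01  1.5721e+00 -3.2300e-02]
[0.0005 0.0019 0.0012 0.0022 0.0033 0.0028 0.0015 0.0035 0.0017 0.0037
 0.001 ]
```

```bash
cat > sim.py <<'E'
from kin import *
from scipy.optimize import lsq_linear
z=np.load("kin.npz");S,PP=z["s"],z["p"]
LO=np.array([-2.96,-.34,-1.41,.24,-1.37,.17,-2.96]);HI=np.array([2.96,2.1,1.46,2.44,4.51,1.92,2.96])
def err(q,x,R): 
    t,r=fk(q,PP,S);return np.r_[x-t,.3*Ro.from_matrix(R@r.T).as_rotvec()]
def jac(q):
    t,r=fk(q,PP,S);J=np.zeros((6,7))
    for i in range(7):
        d=q.copy();d[i]+=1e-4;t2,r2=fk(d,PP,S);J[:,i]=np.r_[t2-t,.3*Ro.from_matrix(r2@r.T).as_rotvec()]/1e-4
    return J
def step(q,x,R,mode,vm=.15,lam=.03):
    e=err(q,x,R);n=np.linalg.norm(e[:3]);
    if n>.05: e[:3]*=.05/n
    n=np.linalg.norm(e[3:])
    if n>.045: e[3:]*=.045/n
    J=jac(q)
    if mode=="clip": dq=J.T@np.linalg.solve(J@J.T+lam**2*np.eye(6),e)
    else:
        A=np.r_[J,lam*np.eye(7)];dq=lsq_linear(A,np.r_[e,np.zeros(7)],(np.minimum(LO-q,-1e-9).clip(-vm),np.maximum(HI-q,1e-9).clip(None,vm))).x
    dq*=min(1,vm/np.abs(dq).max())
    return np.clip(q+dq,LO,HI)
def down(y): # jaw angle deg
    a=np.radians(y);yv=np.array([np.cos(a),np.sin(a),0]);xv=np.array([0,0,-1.]);return np.c_[xv,yv,np.cross(xv,yv)]
E
python3 - <<'E'
from sim import *
from station import get_obs
q0=np.array(get_obs()["q"]);print(fk(q0,PP,S)[0])
for mode in("clip","qp"):
  # reproduce: from pre-stuck go
  out=[]
  for x in [(.45,-.2,.25),(.6,.25,.25),(.45,.45,.25),(.4,.4,.5),(.5,.1,.15),(.65,.25,.5),(.3,.6,.25),(.6,-.2,.5),(.5,0,.6)]:
    for yaw in(-90,-3,60,100,150):
        q=q0.copy()
        for k in range(20): q=step(q,np.array(x),down(yaw),mode)
        e=err(q,np.array(x),down(yaw));out.append((q[2]-q[1],x,yaw,q.round(2),np.linalg.norm(e[:3]).round(3)))
  out.sort(key=lambda a:a[0])
  for o in out[:6]+out[-2:]: print(mode,*o[1:])
E
```

```text
[0.47991573 0.19378028 0.32574393]
clip (0.5, 0, 0.6) 150 [-1.75 -0.34  0.98  1.56  0.73  1.81  1.85] 0.026
clip (0.5, 0, 0.6) -90 [-1.57 -0.05  1.43  1.41  0.05  1.74 -1.7 ] 0.0
clip (0.5, 0, 0.6) 100 [-1.82 -0.34  1.22  1.41  0.4   1.85  1.23] 0.023
clip (0.5, 0, 0.6) 60 [-1.79 -0.34  1.26  1.41  0.35  1.83  0.59] 0.004
clip (0.5, 0, 0.6) -3 [-1.78 -0.34  1.27  1.41  0.34  1.82 -0.5 ] 0.0
clip (0.4, 0.4, 0.5) -90 [-2.73 -0.24  1.46  1.55  0.25  1.52 -2.38] 0.1
clip (0.6, -0.2, 0.5) 60 [-1.96 -0.34  1.46  1.33  0.41  1.82  0.68] 0.225
clip (0.6, -0.2, 0.5) 100 [-1.91 -0.34  1.46  1.41  0.63  1.7   1.5 ] 0.15
qp (0.3, 0.6, 0.25) -90 [-1.85  0.69  1.04  1.61 -0.63  1.21 -2.25] 0.0
qp (0.5, 0, 0.6) -90 [-1.57 -0.05  1.43  1.41  0.05  1.74 -1.7 ] 0.0
qp (0.5, 0, 0.6) 150 [-1.72 -0.34  1.22  1.43  0.33  1.79  2.02] 0.001
qp (0.5, 0, 0.6) -3 [-1.78 -0.34  1.27  1.41  0.33  1.82 -0.49] 0.0
qp (0.5, 0, 0.6) 60 [-1.78 -0.34  1.27  1.41  0.34  1.82  0.61] 0.0
qp (0.5, 0, 0.6) 100 [-1.78 -0.34  1.27  1.41  0.34  1.82  1.3 ] 0.0
qp (0.6, -0.2, 0.5) 100 [-1.55 -0.34  1.46  1.57  0.41  1.43  1.64] 0.045
qp (0.6, -0.2, 0.5) 150 [-1.53 -0.34  1.46  1.59  0.42  1.3   2.02] 0.018
```

```bash
cat > search.py <<'E'
from sim import *
from station import get_obs
import time
q0=np.array(get_obs()["q"]);rng=np.random.default_rng(0)
def run(q,x,y,mode,n):
    for k in range(n):
        q=step(q,np.array(x),down(y),mode)
        if np.linalg.norm(err(q,np.array(x),down(y)))<.003: break
    return q,np.linalg.norm(err(q,np.array(x),down(y))),k
t0=time.time();res_=[]
while time.time()-t0<150:
    n=rng.integers(1,4);w=[((rng.uniform(.42,.62),rng.uniform(-.28,.25),rng.uniform(.32,.65)),rng.uniform(-180,180)) for _ in range(n)]
    fy=rng.choice([-86,94]);w+=[((.37,-.29,.26),fy),((.326,-.292,.2),fy),((.326,-.292,.05),fy)]
    q=q0;tot=0;qs=[]
    for x,y in w: q,e,k=run(q,x,y,"qp",30);tot+=k;qs.append(q)
    if e<.004:
        m=min((np.minimum(HI-a,a-LO)).min() for a in qs[-2:])
        q=q0
        for x,y in w: q,e2,_=run(q,x,y,"clip",30)
        res_.append((m-e2*3-.003*tot,m,e2,tot,w,qs))
res_.sort(key=lambda a:-a[0]);print(len(res_))
for r in res_[:4]:
    print(round(r[1],2),round(r[2],3),r[3]);[print("  ",np.round(x,2),round(float(y)),a.round(2)) for (x,y),a in zip(r[4],r[5])]
E
python3 search.py
```

```text
21
0.15 0.0 34
   [0.47 0.12 0.53] 81 [-1.87 -0.34  1.16  1.6   0.31  1.68  0.72]
   [ 0.44 -0.09  0.49] -26 [-0.94 -0.2   0.86  1.73  0.15  1.54 -0.55]
   [ 0.37 -0.29  0.26] -86 [-0.51  0.24  1.23  2.07 -0.27  1.   -0.65]
   [ 0.33 -0.29  0.2 ] -86 [-0.39  0.27  1.16  2.2  -0.33  0.86 -0.53]
   [ 0.33 -0.29  0.05] -86 [ 0.    0.55  0.73  2.29 -0.73  0.55 -0.2 ]
0.15 0.0 52
   [ 0.45 -0.22  0.35] 12 [-1.35 -0.34  1.46  1.91  0.36  1.27  0.21]
   [0.45 0.15 0.33] -45 [-1.68  0.23  1.46  1.97 -0.25  1.17 -0.91]
   [ 0.51 -0.17  0.44] -100 [-0.87  0.3   1.37  1.67 -0.3   1.42 -1.21]
   [ 0.37 -0.29  0.26] -86 [-0.51  0.24  1.23  2.07 -0.27  1.01 -0.65]
   [ 0.33 -0.29  0.2 ] -86 [-0.4   0.28  1.17  2.2  -0.33  0.86 -0.53]
   [ 0.33 -0.29  0.05] -86 [ 0.    0.55  0.74  2.29 -0.73  0.55 -0.19]
0.08 0.0 60
   [0.58 0.17 0.45] 113 [-2.13 -0.34  1.46  1.67  0.39  1.4   1.27]
   [0.48 0.09 0.5 ] -22 [-1.38 -0.08  1.02  1.65  0.06  1.53 -0.75]
   [ 0.55 -0.27  0.37] -74 [-0.49  0.62  1.38  1.6  -0.62  1.43 -0.36]
   [ 0.37 -0.29  0.26] -86 [-0.59  0.44  1.46  2.07 -0.5   1.08 -0.39]
   [ 0.33 -0.29  0.2 ] -86 [-0.49  0.44  1.38  2.2  -0.54  0.93 -0.29]
   [ 0.33 -0.29  0.05] -86 [-0.12  0.63  0.91  2.29 -0.91  0.64 -0.01]
0.0 0.003 82
   [0.55 0.05 0.45] 179 [-1.23  0.36  1.4   1.62 -0.36  1.46 -2.96]
   [ 0.37 -0.29  0.26] 94 [-0.33  0.66  1.46  2.06 -0.85  1.26 -2.96]
   [ 0.33 -0.29  0.2 ] 94 [-0.36  0.71  1.46  2.21 -0.9   1.09 -2.96]
   [ 0.33 -0.29  0.05] 94 [-0.28  0.89  1.22  2.3  -1.2   0.9  -2.88]
```

A way out found in simulation: rise to z≈0.53 with a turn, then come round. I'll follow it and check each stage.

```bash
python3 -m jog '[{"gripper":0,"dx":-0.01,"dy":-0.07,"dz":0.2,"rx":0,"ry":0,"rz":84},{"gripper":0,"dx":-0.01,"dy":-0.07,"dz":0.2,"rx":0,"ry":0,"rz":84},{"gripper":0,"dx":-0.01,"dy":-0.07,"dz":0.2,"rx":0,"ry":0,"rz":84},{"gripper":0,"dx":-0.01,"dy":-0.07,"dz":0.2,"rx":0,"ry":0,"rz":84},{"gripper":0,"dx":-0.01,"dy":-0.07,"dz":0.2,"rx":0,"ry":0,"rz":84},{"gripper":0,"dx":-0.01,"dy":-0.07,"dz":0.2,"rx":0,"ry":0,"rz":84},{"gripper":0,"dx":-0.01,"dy":-0.07,"dz":0.2,"rx":0,"ry":0,"rz":84},{"gripper":0,"dx":-0.01,"dy":-0.07,"dz":0.2,"rx":0,"ry":0,"rz":84},{"gripper":0,"dx":-0.01,"dy":-0.07,"dz":0.2,"rx":0,"ry":0,"rz":84},{"gripper":0,"dx":-0.01,"dy":-0.07,"dz":0.2,"rx":0,"ry":0,"rz":84}]'; python3 st.py
```

```text
t: 22.3
eef_pos: [0.4729, 0.1212, 0.5266]
tool_rot: [0.705, 0.109, 0.701, -0.002]
contact_force: [-0.3, 0.5, 0.4]
gripper_width: 1.003
22.3 pos [0.4729 0.1212 0.5266] jaw 80.9 toolx [ 0.018  0.15  -0.989] q [-1.74 -0.32  1.14  1.62  0.18  1.55  0.81] F [-0.3  0.5  0.4]
```

It worked: q3 is back to 1.14 and free. I'll level the tool first, then go round.

```bash
python3 -m jog '[{"gripper":0,"dx":0,"dy":-0.02,"dz":0,"rx":-8.6,"ry":1,"rz":0},{"gripper":0,"dx":0,"dy":-0.02,"dz":0,"rx":-8.6,"ry":1,"rz":0}]'; python3 -m jog '[{"gripper":0,"dx":-0.03,"dy":-0.19,"dz":-0.04,"rx":0,"ry":0,"rz":-80},{"gripper":0,"dx":-0.03,"dy":-0.19,"dz":-0.04,"rx":0,"ry":0,"rz":-80},{"gripper":0,"dx":-0.03,"dy":-0.19,"dz":-0.04,"rx":0,"ry":0,"rz":-80},{"gripper":0,"dx":-0.03,"dy":-0.19,"dz":-0.04,"rx":0,"ry":0,"rz":-80},{"gripper":0,"dx":-0.03,"dy":-0.19,"dz":-0.04,"rx":0,"ry":0,"rz":-80},{"gripper":0,"dx":-0.03,"dy":-0.19,"dz":-0.04,"rx":0,"ry":0,"rz":-80},{"gripper":0,"dx":-0.03,"dy":-0.19,"dz":-0.04,"rx":0,"ry":0,"rz":-80},{"gripper":0,"dx":-0.03,"dy":-0.19,"dz":-0.04,"rx":0,"ry":0,"rz":-80},{"gripper":0,"dx":-0.03,"dy":-0.19,"dz":-0.04,"rx":0,"ry":0,"rz":-80},{"gripper":0,"dx":-0.03,"dy":-0.19,"dz":-0.04,"rx":0,"ry":0,"rz":-80}]';python3 st.py
```

```text
t: 22.5
eef_pos: [0.4722, 0.1032, 0.527]
tool_rot: [0.706, 0.055, 0.704, -0.058]
contact_force: [-0.3, 0.9, -1.0]
gripper_width: 1.0
t: 23.5
eef_pos: [0.4422, -0.0876, 0.4867]
tool_rot: [0.502, 0.499, 0.501, -0.498]
contact_force: [1.1, -1.1, 0.0]
gripper_width: 1.002
23.5 pos [ 0.4422 -0.0876  0.4867] jaw 0.4 toolx [ 0.002  0.    -1.   ] q [-1.01 -0.2   0.92  1.73  0.16  1.53 -0.1 ] F [ 1.1 -1.1  0. ]
```

```bash
python3 -m jog '[{"gripper":0,"dx":-0.07,"dy":-0.203,"dz":-0.227,"rx":0,"ry":0,"rz":-86},{"gripper":0,"dx":-0.07,"dy":-0.203,"dz":-0.227,"rx":0,"ry":0,"rz":-86},{"gripper":0,"dx":-0.07,"dy":-0.203,"dz":-0.227,"rx":0,"ry":0,"rz":-86},{"gripper":0,"dx":-0.07,"dy":-0.203,"dz":-0.227,"rx":0,"ry":0,"rz":-86},{"gripper":0,"dx":-0.07,"dy":-0.203,"dz":-0.227,"rx":0,"ry":0,"rz":-86},{"gripper":0,"dx":-0.07,"dy":-0.203,"dz":-0.227,"rx":0,"ry":0,"rz":-86},{"gripper":0,"dx":-0.07,"dy":-0.203,"dz":-0.227,"rx":0,"ry":0,"rz":-86},{"gripper":0,"dx":-0.07,"dy":-0.203,"dz":-0.227,"rx":0,"ry":0,"rz":-86},{"gripper":0,"dx":-0.07,"dy":-0.203,"dz":-0.227,"rx":0,"ry":0,"rz":-86},{"gripper":0,"dx":-0.07,"dy":-0.203,"dz":-0.227,"rx":0,"ry":0,"rz":-86}]';python3 st.py
python3 -m jog '[{"gripper":0,"dx":-0.0465,"dy":-0.002,"dz":-0.06,"rx":0,"ry":0,"rz":0},{"gripper":0,"dx":-0.0465,"dy":-0.002,"dz":-0.06,"rx":0,"ry":0,"rz":0},{"gripper":0,"dx":-0.0465,"dy":-0.002,"dz":-0.06,"rx":0,"ry":0,"rz":0},{"gripper":0,"dx":-0.0465,"dy":-0.002,"dz":-0.06,"rx":0,"ry":0,"rz":0}]';python3 st.py
python3 - <<'E'
from h import *
w=cloud(read_camera("wrist"));bands(w,[(.055,.07),(.03,.04)],(.25,.4),(-.36,-.23))
E
```

```text
t: 24.5
eef_pos: [0.3717, -0.2911, 0.2595]
tool_rot: [-0.043, -0.706, -0.043, 0.706]
contact_force: [0.5, -0.0, 0.7]
gripper_width: 1.003
24.5 pos [ 0.3717 -0.2911  0.2595] jaw -83.0 toolx [-0.001 -0.001 -1.   ] q [-0.57  0.38  1.4   2.06 -0.44  1.05 -0.41] F [ 0.5 -0.   0.7]
t: 24.9
eef_pos: [0.3262, -0.2926, 0.2003]
tool_rot: [0.046, 0.706, 0.046, -0.706]
contact_force: [-0.2, -0.2, 0.1]
gripper_width: 1.001
24.9 pos [ 0.3262 -0.2926  0.2003] jaw -82.6 toolx [ 0. -0. -1.] q [-0.47  0.38  1.32  2.2  -0.48  0.9  -0.3 ] F [-0.2 -0.2  0.1]
0.055 0.07 6483 zmed 0.0635 [ 325.6 -292.4] [104.3  44.9] 4.2 x 0.273 0.379
0.03 0.04 3025 zmed 0.0336 [ 324.  -292.7] [119.2  68.4] 8.6 x 0.26 0.387
```

```bash
python3 -m jog '[{"gripper":0,"dx":-0.0005,"dy":0,"dz":-0.05,"rx":0,"ry":0,"rz":-3.2},{"gripper":0,"dx":-0.0005,"dy":0,"dz":-0.1,"rx":0,"ry":0,"rz":-3.2},{"gripper":0,"dx":-0.0005,"dy":0,"dz":-0.135,"rx":0,"ry":0,"rz":-3.2},{"gripper":0,"dx":-0.0005,"dy":0,"dz":-0.135,"rx":0,"ry":0,"rz":-3.2},{"gripper":0,"dx":-0.0005,"dy":0,"dz":-0.135,"rx":0,"ry":0,"rz":-3.2},{"gripper":0.4,"dx":-0.0005,"dy":0,"dz":-0.135,"rx":0,"ry":0,"rz":-3.2},{"gripper":1,"dx":-0.0005,"dy":0,"dz":-0.135,"rx":0,"ry":0,"rz":-3.2},{"gripper":1,"dx":-0.0005,"dy":0,"dz":-0.135,"rx":0,"ry":0,"rz":-3.2},{"gripper":1,"dx":-0.0005,"dy":0,"dz":-0.135,"rx":0,"ry":0,"rz":-3.2},{"gripper":1,"dx":-0.0005,"dy":0,"dz":-0.135,"rx":0,"ry":0,"rz":-3.2}]' 70;python3 st.py
```

```text
t: 25.95
eef_pos: [0.3264, -0.2925, 0.0663]
tool_rot: [0.027, 0.707, 0.027, -0.706]
contact_force: [-1.1, 2.2, 17.5]
gripper_width: 0.518
25.95 pos [ 0.3264 -0.2925  0.0663] jaw -85.6 toolx [ 0.002 -0.    -1.   ] q [-0.12  0.58  0.9   2.29 -0.81  0.63 -0.1 ] F [-1.1  2.2 17.5]
```

```bash
python3 -m jog '[{"gripper":1,"dx":0,"dy":0,"dz":0.01,"rx":0,"ry":0,"rz":0},{"gripper":1,"dx":0,"dy":0,"dz":0.04,"rx":0,"ry":0,"rz":0},{"gripper":1,"dx":0,"dy":0,"dz":0.08,"rx":0,"ry":0,"rz":0},{"gripper":1,"dx":0,"dy":0,"dz":0.12,"rx":0,"ry":0,"rz":0}]'
python3 -m jog '[{"gripper":1,"dx":0.122,"dy":-0.007,"dz":0.01,"rx":0,"ry":0,"rz":81.1},{"gripper":1,"dx":0.122,"dy":-0.007,"dz":0.01,"rx":0,"ry":0,"rz":81.1},{"gripper":1,"dx":0.122,"dy":-0.007,"dz":0.01,"rx":0,"ry":0,"rz":81.1},{"gripper":1,"dx":0.122,"dy":-0.007,"dz":0.01,"rx":0,"ry":0,"rz":81.1},{"gripper":1,"dx":0.122,"dy":-0.007,"dz":0.01,"rx":0,"ry":0,"rz":81.1},{"gripper":1,"dx":0.122,"dy":-0.007,"dz":0.01,"rx":0,"ry":0,"rz":81.1},{"gripper":1,"dx":0.122,"dy":-0.007,"dz":0.01,"rx":0,"ry":0,"rz":81.1},{"gripper":1,"dx":0.122,"dy":-0.007,"dz":0.01,"rx":0,"ry":0,"rz":81.1},{"gripper":1,"dx":0.122,"dy":-0.007,"dz":0.01,"rx":0,"ry":0,"rz":81.1},{"gripper":1,"dx":0.122,"dy":-0.007,"dz":0.01,"rx":0,"ry":0,"rz":81.1}]'
python3 -m jog '[{"gripper":1,"dx":0,"dy":0,"dz":-0.03,"rx":0,"ry":0,"rz":0},{"gripper":1,"dx":0,"dy":0,"dz":-0.08,"rx":0,"ry":0,"rz":0},{"gripper":1,"dx":0,"dy":0,"dz":-0.12,"rx":0,"ry":0,"rz":0},{"gripper":1,"dx":0,"dy":0,"dz":-0.12,"rx":0,"ry":0,"rz":0},{"gripper":1,"dx":0,"dy":0,"dz":-0.12,"rx":0,"ry":0,"rz":0}]'
python3 st.py
python3 - <<'E'
from h import *
r=read_camera("wrist");w=cloud(r);bands(w,[(.006,.016)],(.401,.5),(-.358,-.22));bands(w,[(.06,.085)],(.38,.5),(-.38,-.2));bands(w,[(.03,.04)],(.25,.4),(-.36,-.23))
cv2.imwrite("pics/w9.png",r["pixels"])
E
```

```text
t: 26.35
eef_pos: [0.3245, -0.2914, 0.186]
tool_rot: [-0.026, -0.706, -0.027, 0.708]
contact_force: [1.8, 1.1, -2.5]
gripper_width: 0.522
t: 27.35
eef_pos: [0.4468, -0.2986, 0.1951]
tool_rot: [-0.481, -0.518, -0.481, 0.519]
contact_force: [0.0, -0.6, -3.0]
gripper_width: 0.519
t: 27.85
eef_pos: [0.4469, -0.2991, 0.0754]
tool_rot: [-0.48, -0.519, -0.48, 0.52]
contact_force: [0.1, -0.4, -3.2]
gripper_width: 0.519
27.85 pos [ 0.4469 -0.2991  0.0754] jaw -4.6 toolx [-0.001 -0.002 -1.   ] q [ 0.01  0.57  0.6   2.05 -0.51  0.67  0.87] F [ 0.1 -0.4 -3.2]
0.006 0.016 1580 zmed 0.0102 [ 447.3 -297.6] [126.5  70.3] 85.4 x 0.409 0.487
0.06 0.085 22404 zmed 0.0726 [ 447.9 -296.3] [97.3 71.6] 85.0 x 0.413 0.484
0.03 0.04 19234 zmed 0.0338 [ 329.6 -291.7] [108.9  68. ] 8.6 x 0.281 0.388
```

View pics/w9.png

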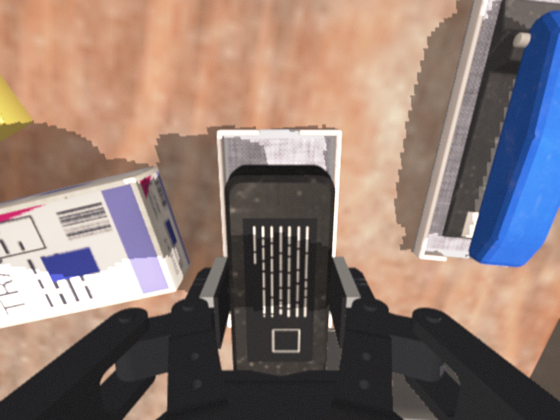

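The adapter sits over its tray (rim at columns 220–340, adapter 226–335), TCP within 1 mm of the tray centre. I'll lower it and release.

```bash
python3 -m jog '[{"gripper":1,"dx":0,"dy":0,"dz":-0.025,"rx":0,"ry":0,"rz":0},{"gripper":1,"dx":0,"dy":0,"dz":-0.036,"rx":0,"ry":0,"rz":0},{"gripper":1,"dx":0,"dy":0,"dz":-0.0395,"rx":0,"ry":0,"rz":0},{"gripper":1,"dx":0,"dy":0,"dz":-0.0395,"rx":0,"ry":0,"rz":0},{"gripper":1,"dx":0,"dy":0,"dz":-0.0395,"rx":0,"ry":0,"rz":0}]'
```

```text
t: 28.4
eef_pos: [0.4478, -0.2993, 0.0362]
tool_rot: [-0.481, -0.519, -0.479, 0.52]
contact_force: [0.7, -0.2, -3.8]
gripper_width: 0.518
```

```bash
python3 -m jog '[{"gripper":0.45,"dx":0,"dy":0,"dz":0,"rx":0,"ry":0,"rz":0},{"gripper":0.3,"dx":0,"dy":0,"dz":0.002,"rx":0,"ry":0,"rz":0},{"gripper":0.1,"dx":0,"dy":0,"dz":0.004,"rx":0,"ry":0,"rz":0},{"gripper":0,"dx":0,"dy":0,"dz":0.006,"rx":0,"ry":0,"rz":0},{"gripper":0,"dx":0,"dy":0,"dz":0.05,"rx":0,"ry":0,"rz":0},{"gripper":0,"dx":0,"dy":0,"dz":0.1,"rx":0,"ry":0,"rz":0},{"gripper":0,"dx":0,"dy":0,"dz":0.15,"rx":0,"ry":0,"rz":0},{"gripper":0,"dx":0,"dy":0,"dz":0.18,"rx":0,"ry":0,"rz":0},{"gripper":0,"dx":0,"dy":0,"dz":0.18,"rx":0,"ry":0,"rz":0}]'; python3 st.py
python3 - <<'E'
from h import *
r=read_camera("wrist");w=cloud(r);bands(w,[(.006,.016),(.022,.05)],(.401,.492),(-.358,-.22));bands(w,[(.03,.04)],(.25,.4),(-.36,-.23))
i=np.isfinite(w[...,2])&(w[...,2]>.022)&(w[...,2]<.05)&(abs(w[...,0]-.447)<.03)&(abs(w[...,1]+.298)<.06)
p=w[i];print("plane",np.linalg.lstsq(np.c_[p[:,:2],np.ones(len(p))],p[:,2],rcond=None)[0])
E
```

```text
t: 29.3
eef_pos: [0.4493, -0.3006, 0.2197]
tool_rot: [0.483, 0.52, 0.477, -0.519]
contact_force: [1.0, 0.8, -0.7]
gripper_width: 0.999
29.3 pos [ 0.4493 -0.3006  0.2197] jaw -4.6 toolx [ 0.008 -0.004 -1.   ] q [-0.15  0.36  0.78  1.95 -0.31  0.94  0.71] F [ 1.   0.8 -0.7]
0.006 0.016 885 zmed 0.01 [ 447.5 -297.1] [125.3  70.1] 85.5 x 0.408 0.487
0.022 0.05 4761 zmed 0.0326 [ 448.6 -300. ] [103.9  44.9] 85.4 x 0.423 0.474
0.03 0.04 8562 zmed 0.0338 [ 323.5 -292.7] [120.4  68.2] 8.6 x 0.26 0.387
plane [ 0.00071448 -0.00415165  0.03089275]
```

The adapter is flat and inside its tray: centre (448.6,-300.0), top 0.0326. The carton comes next, at (323.5,-292.7), 8.6°.

```bash
python3 -m jog '[{"gripper":0,"dx":0,"dy":0.01,"dz":0,"rx":0,"ry":0,"rz":-76.8},{"gripper":0,"dx":0,"dy":0.01,"dz":0,"rx":0,"ry":0,"rz":-76.8},{"gripper":0,"dx":-0.04,"dy":0.008,"dz":0,"rx":0,"ry":0,"rz":-76.8},{"gripper":0,"dx":-0.08,"dy":0.008,"dz":-0.02,"rx":0,"ry":0,"rz":-76.8},{"gripper":0,"dx":-0.124,"dy":0.007,"dz":-0.04,"rx":0,"ry":0,"rz":-76.8},{"gripper":0,"dx":-0.124,"dy":0.007,"dz":-0.06,"rx":0,"ry":0,"rz":-76.8},{"gripper":0,"dx":-0.124,"dy":0.007,"dz":-0.06,"rx":0,"ry":0,"rz":-76.8},{"gripper":0,"dx":-0.124,"dy":0.007,"dz":-0.06,"rx":0,"ry":0,"rz":-76.8},{"gripper":0,"dx":-0.124,"dy":0.007,"dz":-0.06,"rx":0,"ry":0,"rz":-76.8},{"gripper":0,"dx":-0.124,"dy":0.007,"dz":-0.06,"rx":0,"ry":0,"rz":-76.8}]'; python3 st.py
python3 - <<'E'
from h import *
r=read_camera("wrist");w=cloud(r);bands(w,[(.03,.04)],(.25,.4),(-.36,-.23))
E
```

```text
t: 30.35
eef_pos: [0.3223, -0.2914, 0.1542]
tool_rot: [-0.053, -0.703, -0.053, 0.707]
contact_force: [0.6, -0.5, -0.2]
gripper_width: 1.0
30.35 pos [ 0.3223 -0.2914  0.1542] jaw -81.4 toolx [-0.005 -0.    -1.   ] q [-0.32  0.42  1.14  2.24 -0.54  0.79 -0.24] F [ 0.6 -0.5 -0.2]
0.03 0.04 12959 zmed 0.0338 [ 323.7 -292.8] [119.1  68.2] 8.5 x 0.261 0.387
```

```bash
python3 -m jog '[{"gripper":0,"dx":0,"dy":0,"dz":-0.04,"rx":0,"ry":0,"rz":0},{"gripper":0,"dx":0,"dy":0,"dz":-0.08,"rx":0,"ry":0,"rz":0},{"gripper":0,"dx":0,"dy":0,"dz":-0.08,"rx":0,"ry":0,"rz":0},{"gripper":0,"dx":0,"dy":0,"dz":-0.08,"rx":0,"ry":0,"rz":0}]'; python3 st.py
```

```text
t: 30.8
eef_pos: [0.3223, -0.2921, 0.0755]
tool_rot: [-0.053, -0.704, -0.054, 0.706]
contact_force: [0.1, 0.2, -0.0]
gripper_width: 1.001
30.8 pos [ 0.3223 -0.2921  0.0755] jaw -81.3 toolx [-0.003  0.001 -1.   ] q [-0.11  0.54  0.89  2.29 -0.74  0.63 -0.08] F [ 0.1  0.2 -0. ]
```

```bash
python3 -m jog '[{"gripper":0,"dx":0.001,"dy":-0.0005,"dz":-0.03,"rx":0,"ry":0,"rz":0},{"gripper":0,"dx":0.001,"dy":-0.0005,"dz":-0.0445,"rx":0,"ry":0,"rz":0},{"gripper":0,"dx":0.001,"dy":-0.0005,"dz":-0.0445,"rx":0,"ry":0,"rz":0},{"gripper":0.3,"dx":0.001,"dy":-0.0005,"dz":-0.0445,"rx":0,"ry":0,"rz":0},{"gripper":1,"dx":0.001,"dy":-0.0005,"dz":-0.0445,"rx":0,"ry":0,"rz":0},{"gripper":1,"dx":0.001,"dy":-0.0005,"dz":-0.0445,"rx":0,"ry":0,"rz":0},{"gripper":1,"dx":0.001,"dy":-0.0005,"dz":-0.0445,"rx":0,"ry":0,"rz":0},{"gripper":1,"dx":0.001,"dy":-0.0005,"dz":-0.0445,"rx":0,"ry":0,"rz":0}]' 60; python3 st.py
python3 - <<'E'
from sim import *
from station import get_obs
q=np.array(get_obs()["q"])
for x,y in [((.324,-.293,.16),-81.4),((.44,-.24,.27),-40),((.5,-.1,.29),0),((.596,.044,.25),7.4),((.596,.044,.035),7.4)]:
    for k in range(25):
        q=step(q,np.array(x),down(y),"qp")
        if np.linalg.norm(err(q,np.array(x),down(y)))<.003:break
    print(x,k,q.round(2))
E
```

```text
t: 31.6
eef_pos: [0.325, -0.2932, 0.0327]
tool_rot: [0.054, 0.705, 0.053, -0.705]
contact_force: [-2.0, 1.3, 11.4]
gripper_width: 0.782
31.6 pos [ 0.325  -0.2932  0.0327] jaw -81.3 toolx [ 0.001 -0.001 -1.   ] q [-0.01  0.6   0.76  2.3  -0.86  0.54  0.01] F [-2.   1.3 11.4]
(0.324, -0.293, 0.16) 2 [-0.32  0.41  1.14  2.24 -0.53  0.8  -0.25]
(0.44, -0.24, 0.27) 4 [-0.53  0.27  1.09  1.99 -0.28  1.04 -0.01]
(0.5, -0.1, 0.29) 4 [-0.7   0.21  0.91  1.94 -0.19  1.08  0.28]
(0.596, 0.044, 0.25) 3 [-0.76  0.43  0.78  1.79 -0.35  1.06  0.27]
(0.596, 0.044, 0.035) 4 [-0.59  0.71  0.57  1.91 -0.58  0.69  0.45]
```

```bash
python3 -m jog '[{"gripper":1,"dx":0,"dy":0,"dz":0.01,"rx":0,"ry":0,"rz":0},{"gripper":1,"dx":0,"dy":0,"dz":0.05,"rx":0,"ry":0,"rz":0},{"gripper":1,"dx":0,"dy":0,"dz":0.1,"rx":0,"ry":0,"rz":0},{"gripper":1,"dx":0,"dy":0,"dz":0.14,"rx":0,"ry":0,"rz":0}]'
python3 -m jog '[{"gripper":1,"dx":0.1,"dy":0.04,"dz":0.1,"rx":0,"ry":0,"rz":50},{"gripper":1,"dx":0.1,"dy":0.04,"dz":0.1,"rx":0,"ry":0,"rz":50},{"gripper":1,"dx":0.12,"dy":0.05,"dz":0.12,"rx":0,"ry":0,"rz":50},{"gripper":1,"dx":0.175,"dy":0.19,"dz":0.13,"rx":0,"ry":0,"rz":75},{"gripper":1,"dx":0.175,"dy":0.19,"dz":0.13,"rx":0,"ry":0,"rz":75},{"gripper":1,"dx":0.175,"dy":0.19,"dz":0.13,"rx":0,"ry":0,"rz":75},{"gripper":1,"dx":0.271,"dy":0.337,"dz":0.1,"rx":0,"ry":0,"rz":88.6},{"gripper":1,"dx":0.271,"dy":0.337,"dz":0.1,"rx":0,"ry":0,"rz":88.6},{"gripper":1,"dx":0.271,"dy":0.337,"dz":0.1,"rx":0,"ry":0,"rz":88.6},{"gripper":1,"dx":0.271,"dy":0.337,"dz":0.1,"rx":0,"ry":0,"rz":88.6}]'
python3 st.py
python3 - <<'E'
from h import *
r=read_camera("wrist");w=cloud(r);bands(w,[(.006,.016)],(.51,.68),(-.06,.15))
cv2.imwrite("pics/w10.png",r["pixels"])
E
```

```text
t: 32.0
eef_pos: [0.3237, -0.2929, 0.1735]
tool_rot: [-0.053, -0.705, -0.053, 0.705]
contact_force: [1.9, 0.0, 0.0]
gripper_width: 0.777
t: 33.0
eef_pos: [0.5959, 0.0469, 0.2717]
tool_rot: [0.522, 0.478, 0.521, -0.478]
contact_force: [-0.1, 0.9, -0.5]
gripper_width: 0.775
33.0 pos [0.5959 0.0469 0.2717] jaw 5.0 toolx [ 0.001 -0.002 -1.   ] q [-0.78  0.41  0.8   1.76 -0.33  1.1   0.22] F [-0.1  0.9 -0.5]
0.006 0.016 338 zmed 0.0101 [588.6  97.9] [92.1 37. ] 5.6 x 0.542 0.636
```

View pics/w10.png

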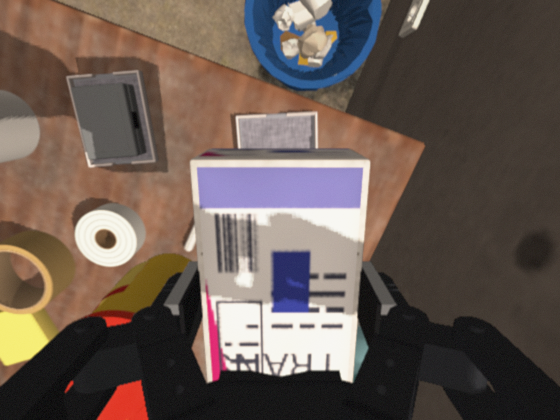

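Carton held, and the tray's far end shows at (277,130). I'll descend to just above it and re-measure.

```bash
python3 -m jog '[{"gripper":1,"dx":0,"dy":-0.001,"dz":-0.05,"rx":0,"ry":0,"rz":2},{"gripper":1,"dx":0,"dy":-0.001,"dz":-0.1,"rx":0,"ry":0,"rz":2},{"gripper":1,"dx":0,"dy":-0.001,"dz":-0.15,"rx":0,"ry":0,"rz":2},{"gripper":1,"dx":0,"dy":-0.001,"dz":-0.195,"rx":0,"ry":0,"rz":2},{"gripper":1,"dx":0,"dy":-0.001,"dz":-0.205,"rx":0,"ry":0,"rz":2},{"gripper":1,"dx":0,"dy":-0.001,"dz":-0.205,"rx":0,"ry":0,"rz":2},{"gripper":1,"dx":0,"dy":-0.001,"dz":-0.205,"rx":0,"ry":0,"rz":2}]'
python3 st.py
python3 - <<'E'
from h import *
r=read_camera("wrist");w=cloud(r);bands(w,[(.006,.016)],(.51,.68),(-.06,.15))
with np.errstate(invalid='ignore'): m=(w[...,2]>.0075)&(w[...,2]<.014)&(w[...,1]>.0)&(w[...,1]<.15)&(w[...,0]>.51)&(w[...,0]<.68)
p=w[m];a=np.radians(97.2);u=np.array([np.cos(a),np.sin(a)]);v=np.array([np.sin(a),-np.cos(a)])
print("along max",(p[:,:2]@u).max(),"across",(p[:,:2]@v).min(),(p[:,:2]@v).max(),"tray c",((p[:,:2]@u).max()-.072)*u+((p[:,:2]@v).min()+(p[:,:2]@v).max())/2*v)
E
```

```text
t: 33.75
eef_pos: [0.5969, 0.0433, 0.0684]
tool_rot: [0.529, 0.471, 0.527, -0.47]
contact_force: [0.8, 0.5, 0.4]
gripper_width: 0.779
33.75 pos [0.5969 0.0433 0.0684] jaw 6.6 toolx [ 0.004 -0.002 -1.   ] q [-0.62  0.66  0.61  1.91 -0.55  0.74  0.42] F [0.8 0.5 0.4]
0.006 0.016 3242 zmed 0.0103 [553.1  72.7] [180.4  68.7] 43.0 x 0.51 0.635
along max 0.04111379076386797 across 0.5062516331890462 0.6424942975425768 tray c [0.57371493 0.04134536]
```

Run:
```python
from h import *
r=read_camera("wrist");w=cloud(r);a=np.radians(97.2);u=np.array([np.cos(a),np.sin(a)]);v=np.array([np.sin(a),-np.cos(a)])
d=w[...,:2]-[.5955,.0445];A=d@u;B=d@v
with np.errstate(invalid='ignore'): m=(w[...,2]>.0075)&(w[...,2]<.014)&(abs(A)<.09)&(abs(B)<.055)
print(m.sum(),"along",A[m].min(),A[m].max(),"across",B[m].min(),B[m].max(),rect(w,m))
for k in np.arange(-.05,.075,.02):
    s=m&(abs(A-k)<.01)
    if s.any(): print(round(k,3),B[s].min().round(4),B[s].max().round(4))
cv2.imwrite("pics/w11.png",r["pixels"])
```

```text
1184 along 0.02049647123171198 0.07151175069223863 across -0.054994505365421546 0.04616924076300485 (array([579.7, 101.4]), array([110.9,  45.6]), 24.3)
0.03 -0.055 -0.0544
0.05 -0.0463 0.0461
0.07 -0.0463 0.0462
```

The rim gives tray centre (0.5955,0.0440) at 97.2°. A small correction, then I'll lower it and release.

```bash
python3 -m jog '[{"gripper":1,"dx":-0.0012,"dy":0.0018,"dz":-0.01,"rx":0,"ry":0,"rz":0.6},{"gripper":1,"dx":-0.0012,"dy":0.0018,"dz":-0.022,"rx":0,"ry":0,"rz":0.6},{"gripper":1,"dx":-0.0012,"dy":0.0018,"dz":-0.031,"rx":0,"ry":0,"rz":0.6},{"gripper":1,"dx":-0.0012,"dy":0.0018,"dz":-0.032,"rx":0,"ry":0,"rz":0.6},{"gripper":1,"dx":-0.0012,"dy":0.0018,"dz":-0.032,"rx":0,"ry":0,"rz":0.6}]';python3 st.py
```

```text
t: 34.35
eef_pos: [0.5941, 0.0458, 0.0343]
tool_rot: [0.53, 0.467, 0.53, -0.468]
contact_force: [-4.7, 1.5, 14.4]
gripper_width: 0.778
34.35 pos [0.5941 0.0458 0.0343] jaw 7.2 toolx [-0. -0. -1.] q [-0.59  0.71  0.56  1.92 -0.58  0.68  0.46] F [-4.7  1.5 14.4]
```

Contact with the floor at the expected height, so I'll release and rise.

```bash
python3 -m jog '[{"gripper":0.2,"dx":0,"dy":0,"dz":0.001,"rx":0,"ry":0,"rz":0},{"gripper":0.1,"dx":0,"dy":0,"dz":0.003,"rx":0,"ry":0,"rz":0},{"gripper":0,"dx":0,"dy":0,"dz":0.005,"rx":0,"ry":0,"rz":0},{"gripper":0,"dx":0,"dy":0,"dz":0.007,"rx":0,"ry":0,"rz":0},{"gripper":0,"dx":0,"dy":0,"dz":0.03,"rx":0,"ry":0,"rz":0},{"gripper":0,"dx":0,"dy":0,"dz":0.08,"rx":0,"ry":0,"rz":0},{"gripper":0,"dx":0,"dy":0,"dz":0.13,"rx":0,"ry":0,"rz":0},{"gripper":0,"dx":0,"dy":0,"dz":0.18,"rx":0,"ry":0,"rz":0},{"gripper":0,"dx":0,"dy":0,"dz":0.22,"rx":0,"ry":0,"rz":0},{"gripper":0,"dx":0,"dy":0,"dz":0.22,"rx":0,"ry":0,"rz":0}]';python3 -m jog '[{"gripper":0,"dx":0,"dy":0,"dz":0.1,"rx":0,"ry":0,"rz":0},{"gripper":0,"dx":0,"dy":0,"dz":0.1,"rx":0,"ry":0,"rz":0},{"gripper":0,"dx":0,"dy":0,"dz":0.1,"rx":0,"ry":0,"rz":0}]'
python3 - <<'E'
from h import *
r=read_camera("wrist");w=cloud(r);o=get_obs();print(o["t"],o["eef_pos"].round(3))
print("carton");bands(w,[(.007,.016),(.022,.06)],(.53,.66),(-.05,.125))
print("box");bands(w,[(.022,.06)],(.35,.46),(.03,.15))
s=read_camera("scene");ws=cloud(s)
print("scene");bands(ws,[(.035,.06)],(.53,.64),(-.345,-.15));bands(ws,[(.022,.06)],(.401,.492),(-.358,-.22));bands(ws,[(.022,.06)],(.53,.66),(-.05,.125))
for L,c,h in(("carton",(.5955,.044),.07),("box",(.4045,.0925),.045)):
    with np.errstate(invalid='ignore'): m=(w[...,2]>.022)&(w[...,2]<.06)&(abs(w[...,0]-c[0])<.05)&(abs(w[...,1]-c[1])<h)
    p=w[m];print(L,len(p),"plane",np.linalg.lstsq(np.c_[p[:,:2],np.ones(len(p))],p[:,2],rcond=None)[0].round(4),"ztop",np.median(p[:,2]))
cut=cut_out("scene","pump")
for d in cut[:1]: print("pump",d["conf"],np.nanmedian(ws[d["mask"]],0).round(3),np.nanmax(ws[d["mask"]][:,2]).round(3))
E
```

```text
t: 35.35
eef_pos: [0.5972, 0.0449, 0.2596]
tool_rot: [0.533, 0.47, 0.528, -0.465]
contact_force: [-0.7, 0.3, -0.4]
gripper_width: 0.998
t: 35.65
eef_pos: [0.597, 0.0446, 0.3598]
tool_rot: [0.533, 0.47, 0.528, -0.465]
contact_force: [0.8, -0.8, -0.7]
gripper_width: 0.999
35.7 [0.596 0.045 0.356]
carton
0.007 0.016 305 zmed 0.0099 [587.6  42.9] [142.1 111.5] -80.8 x 0.53 0.646
0.022 0.06 4438 zmed 0.0368 [595.   44.7] [120.2  68.3] -82.8 x 0.554 0.636
box
0.022 0.06 2676 zmed 0.0304 [405.8  91.6] [76.1 57.2] -80.7 x 0.373 0.439
scene
0.035 0.06 516 zmed 0.0478 [ 569.6 -257.2] [118.6  27.8] 80.7 x 0.548 0.588
0.022 0.06 567 zmed 0.0343 [ 444.3 -301.6] [103.7  44.3] 84.8 x 0.419 0.47
carton 4442 plane [ 0.0021 -0.006   0.0357] ztop 0.036783493377045506
box 2682 plane [-0.0219 -0.0052  0.0395] ztop 0.030353430235475293
pump 0.74 [ 0.669 -0.13   0.094] 0.215
```

```bash
python3 -c "
from station import *;print(hand_in())"
```

```text
the job is handed in; nothing more can be done
None
```

I took the stack apart from the top down (stapler, small grey box, adapter, carton), put each thing in its own tray before taking the next, and handed the job in at about 36 s.

**Last checks, measured from the camera depth:**

| Thing | Distance from tray centre | State |
|---|---|---|
| Stapler | within about 2 mm, from how it was set down | flat, on its base |
| Box | about 2.5 mm | flat |
| Adapter | about 1.5 mm | flat |
| Carton | under 1 mm | flat |

The pump bottle stands where it was, with its top at 0.215 m. The orange look-alike was not touched. The gripper was open and about 0.32 m above the carton when I handed in.

**Problems and disagreements:**
- The first moves were refused because each row needs all its keys.
- After the box, the arm ran into the limits of joints 2 and 3 on its way back to the stack. I got it free by lifting it high with nothing in the gripper, using a motion model fitted to its recorded poses.
- The scene camera reads 4–5 mm lower in x than the wrist camera for the stapler and adapter. It read the stapler about 4 mm low in x at the start too, so I put this down to calibration and trusted the wrist camera.
- I had used up the picture limit by the time the carton went down, so I checked it by depth numbers alone.

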